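Refill the dowel bin and hand the empties to the reader

ROBOT

A 7-joint arm with a two-finger parallel gripper is mounted at the origin on the work surface. World frame = base frame: x ahead of the robot, y to its left, z up, the work surface at z = 0. Lengths are in m, angles in rad, forces in N, time in s.
With the tool pointing down it reaches from about 0.4 to 0.85 m from the base axis. Payload 10.4 kg.
Tool frame: the origin (TCP) lies on the centre line of the jaws, within the pads' length; the fingertips stand 22 mm ahead of it and the grasp point (between the pads) lies 3 mm ahead of it; z points along the fingers, y is the line along which they close (so a half turn about z gives the same grasp; the last joint's range is limited). The gripper opens to 87 mm and grips with 3 to 60 N. Pads are 19 mm wide; open, the fingers measure 117 mm over their backs; the gripper's body (75 mm by 190 mm) begins 51 mm behind the grasp point.
Start: joints at [-1.126, 0.332, -0.065, 1.46, 0.022, 1.35, -0.088], TCP at [0.282, 0.558, 0.245] pointing down, gripper open.
Joint ranges: [-2.6, 2.6], [-0.5, 2.12], [-1.47, 1.34], [0.16, 2.42], [-1.27, 4.41], [0.06, 2.06], [-2.6, 2.6]. Speed limits (rad/s): [2.22, 2.22, 2.79, 2.79, 3.14, 3.14, 3.14].

INTERFACE

Orientations are given as a unit quaternion [x, y, z, w].
In Python, from bench import r gives the robot as it stands.
- The arm moves only by the shell command python3 jog.py [FORCE], which reads ROWS from standard input. ROWS is a JSON object whose key "steps" holds a list of rows, 1 to 12 of them, each of 5 numbers: dx, dy, dz in m, then a turn about the tool's z in rad, then the finger opening in m; each row is the pose to reach, as a shift and turn from the pose commanded when the command began, along the tool's axes at that moment; what a row does not reach only later rows make up. A row lasts 1/10 s, in which the tool goes at most 0.05 m and 0.15 rad, less where a joint would pass 70% of its speed; a pose out of reach is approached as far as the arm can. The fingers move at their own pace and stop on an object; FORCE is the grip in N (left out, the last holds). Time passes only in rows, so rows that do not move let the fingers close. It prints the time, the measured TCP pose, the force, the opening and the grip force at its end. Input that does not fit is refused with a message, and nothing moves.
- r.read_state(): the state, without advancing time (a new reading comes with each control period).
- r.camera(name): name is "side" or "top" or "wrist"; returns a dict with "img" (420x560x3 uint8, red, green, blue), "fx", "fy", "cx", "cy" (pixels), "pose" (4x4, takes a point from camera to world coordinates). Camera axes: x right, y down, z forward; pixel columns grow to the right and rows downward; lengths in m; the calibration is good to about 2 mm. A picture is of the moment at which its call begins. There is no depth.
- r.close_job(): hands the job in; it is judged then, once.
The state is a dict: "time": time; "joint_positions": joint angles; "joint_vel": joint speeds; "joint_torque": joint torques, N m; "ee_pos": TCP position; "eef_rot": TCP orientation; "ft_force": force on the tool from outside, world axes, zero at the start; "torque": the same for the moment, N m; "width": finger opening in m; "grip_force": force on a finger pad.
Only numpy, scipy, OpenCV 4.12 (cv2) and the standard library are available. Lean on these libraries where they do the work, as an engineer would, in place of code of your own. Each camera call takes 0.05 s, during which the arm holds its last target. There are 200 camera calls.

TASK

Refill the dowel bin: pull the wide tilt-out bin open to its stop, pour all the dowels from the full tin into it, and push the bin fully shut. Hand in every empty tin too, the one you emptied and, before or after, those that already stand empty: stand each upright on the reader's deck, in front of the rail, with its label turned squarely to the scanner window. Leave the narrow bin and the other things on the bench alone.

Things in the scene. Friction and masses are not known exactly. Their poses are not given: they have to be found in the camera images.
- wide_bin (a joint): tilt angle of the wide bin, rad: 0 = shut (front panel flush with the unit's front), 0.65 = tilted out to its stop. The hinge runs along the bottom edge of the front panel; it is stiff, so the bin stays where it is left (about 2 to 4 N at the handle moves it).
- narrow_bin (a joint): tilt angle of the narrow bin beside it, rad: 0 = shut. Not part of the job: it stays shut.
- unit: fixed green cabinet, 212 mm high, 190 mm deep, with two plywood tilt-out bins side by side: the wide one (200 mm) and, on its -y side, the narrow one (90 mm). Origin on the bench, in the plane of the front, below the middle of the wide bin; x into the cabinet (away from the robot), y along the front, z up. It spans y = -223 to +115 mm. The hinge line of the wide bin is at x = 0, z = 20 mm.
- wide_bin_hinge (a point): middle of the wide bin's hinge line (fixed to the bin): y runs along the hinge, z up the front panel, x into the bin when shut. Opening turns the top of the bin towards -x (towards the robot).
- wide_bin_handle (a point): middle of the wide bin's bar handle: a round steel bar 11 mm thick and 120 mm long, parallel to the hinge, 174 mm up the front panel (its top edge is at 180 mm), 50 mm out from its face (hinge frame x = -50, z = 174 mm), 44 mm clear between bar and panel, a post near each end. Axes as wide_bin_hinge, turning with the bin.
- wide_bin_floor (a point): centre of the wide bin's inner floor, axes as wide_bin_hinge (turning with the bin). Inside: x -56 to +57 mm, 186 mm wide. The front panel, 10 mm thick, ends 180 mm above the hinge; the back is 110 mm high, the sides slope between them. At its stop the opening in front of the cabinet is about 95 by 186 mm, its rim 160 to 185 mm above the bench.
- reader: fixed reader for empties: flat rubber deck 150 by 380 mm, 4 mm thick; along its far edge a grey scanner block 50 mm deep, 90 mm high. Origin on the bench below the deck; x from deck to block, y along the block, z up. Deck: x -95 to +55, y -190 to +190 mm. A 14 mm high steel rail at x 15 to 21 mm keeps tins off the window. Row for tins: x = -35 mm, y within +-155 mm; four fit, 85 to 90 mm apart.
- window (a point): middle of the scanner block's long window, on its deck-side face (in the reader frame x = 55, y = 0, z = 52 mm). It reads the labels turned to it of tins standing on the deck in front of the rail, anywhere along its length.
- full_tin: open steel tin that holds the dowels at the start: 66 mm outside diameter, 105 mm high, wall 3 mm, about 0.13 kg; origin at the centre of its underside, z up its axis, x from the axis through the middle of its label.
- full_tin_label (a point): middle of the label of full_tin: the white card with dark bars, folded over the rim on one side only; on the tin's surface at x = 33, z = 70 mm of the tin (thin: it does not hinder the fingers).
- tin1: empty open steel tin (may be absent): 66 mm outside diameter, 105 mm high, wall 3 mm, about 0.13 kg; origin at the centre of its underside, z up its axis, x from the axis through the middle of its label; otherwise like full_tin.
- tin1_label (a point): middle of the label of tin1: the white card with dark bars, folded over the rim on one side only; on the tin's surface at x = 33, z = 70 mm of the tin.
- tin2: empty open steel tin (may be absent): 66 mm outside diameter, 105 mm high, wall 3 mm, about 0.13 kg; origin at the centre of its underside, z up its axis, x from the axis through the middle of its label; otherwise like full_tin.
- tin2_label (a point): middle of the label of tin2: the white card with dark bars, folded over the rim on one side only; on the tin's surface at x = 33, z = 70 mm of the tin.
- tin3: empty open steel tin (may be absent): 66 mm outside diameter, 105 mm high, wall 3 mm, about 0.13 kg; origin at the centre of its underside, z up its axis, x from the axis through the middle of its label; otherwise like full_tin.
- tin3_label (a point): middle of the label of tin3: the white card with dark bars, folded over the rim on one side only; on the tin's surface at x = 33, z = 70 mm of the tin.
- dowel1: beech dowel pin 16 mm thick and 80 mm long, 12 g, smooth (friction about 0.3), standing in full_tin at the start; some may be absent. Origin at its middle, z along it.
- dowel2: beech dowel pin 16 mm thick and 80 mm long, 12 g, smooth (friction about 0.3); like dowel1.
- dowel3: beech dowel pin 16 mm thick and 80 mm long, 12 g, smooth (friction about 0.3); like dowel1.
- dowel4: beech dowel pin 16 mm thick and 80 mm long, 12 g, smooth (friction about 0.3); like dowel1.
- dowel5: beech dowel pin 16 mm thick and 80 mm long, 12 g, smooth (friction about 0.3); like dowel1.
- glue: bystander: white glue bottle 56 mm thick and 170 mm high, standing on the bench; origin at the centre of its underside.
- driver: bystander: screwdriver 170 mm long lying on the bench; origin near its middle.
- offcut: bystander: block of wood 120 by 60 by 40 mm on the bench; origin at the centre of its underside.

How it is judged:
By the outcome, as a careful person would: the job done as asked, in the order asked, and still so for the second after the job is handed in, with the robot touching nothing.
Of dowel1, dowel2, dowel3, dowel4, dowel5 only 3 to 5 are there at a start; the rules pass over those that are not, and their reading is None.
Of tin1, tin2, tin3 only 1 to 3 are there at a start; the rules pass over those that are not, and their reading is None.
At some moment in a run one of full_tin, tin1, tin2, tin3 may be knocked a few centimetres aside while the robot is not near it.
It also fails if it takes over 210 s, if anything falls off the work surface, if the arm or the gripper's body presses on something with over 40 N, if the wrist force passes 120 N, or if a joint passes its speed limit or range.

## Working session

There is one attempt and no reset: what is moved stays moved. The work goes in short steps, Python scripts to look and compute and a shell command to move; the robot and the scene stay as the last step left them, time stands still between calls to the robot, and variables do not carry over. Pictures are saved under pics/ and viewed, at most 14 in all, crops included, and the job is handed in when it is done.

```bash
ls; mkdir -p pics
python3 - <<'E'
from bench import r
import cv2,numpy as np
for n in("side","top"):
    c=r.camera(n); cv2.imwrite(f"pics/{n}0.png",c["img"][:,:,::-1]); print(n,c["fx"],c["cx"],c["cy"],np.round(c["pose"],3).tolist())
s=r.read_state(); print(s["time"],s["ee_pos"],s["eef_rot"],s["width"])
E
```

```text
bench.py
jog.py
pics
  3 bench.py
  5 jog.py
  8 total
side 449.9381262682141 277.88246154127046 204.4756204141979 [[0.726, -0.496, 0.477, -0.014], [-0.688, -0.504, 0.522, -0.689], [-0.019, -0.707, -0.707, 1.038], [0.0, 0.0, 0.0, 1.0]]
top 498.57488490154395 285.083976397946 211.23590293598542 [[-0.028, -0.998, 0.063, 0.484], [-0.999, 0.029, 0.013, -0.032], [-0.015, -0.063, -0.998, 1.649], [0.0, 0.0, 0.0, 1.0]]
0.1 [0.28166409 0.55758209 0.2438613 ] [ 2.31742672e-01  9.72776931e-01 -6.03656200e-04 -1.15225367e-04] 0.08708362694016113
```

View pics/side0.png

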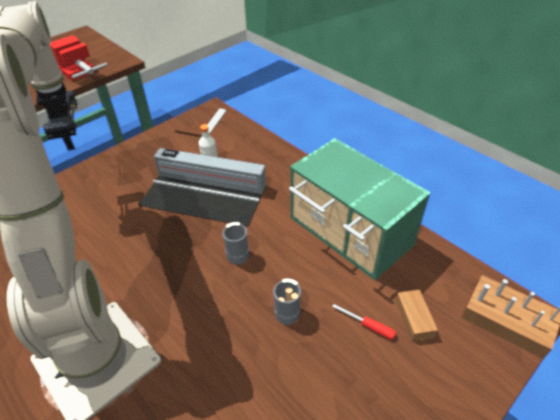

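View pics/top0.png

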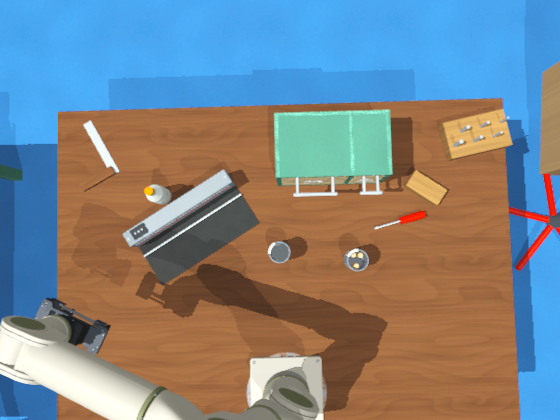

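Side view: the full tin is at (287,300), one empty tin at (236,242), the reader at (205,180) and the unit at (360,200). Top view: the full tin is at (357,260) and the empty one at (279,252). I'll zoom in.

```bash
cat > h.py <<'E'
import numpy as np,cv2
from bench import r
from scipy.spatial.transform import Rotation as R
def ray(c,u,v):
    d=c["pose"][:3,:3]@np.array([(u-c["cx"])/c["fx"],(v-c["cy"])/c["fy"],1.]); return c["pose"][:3,3],d/np.linalg.norm(d)
def onz(c,u,v,z):
    o,d=ray(c,u,v); return o+d*(z-o[2])/d[2]
def proj(c,p):
    q=c["pose"][:3,:3].T@(np.array(p)-c["pose"][:3,3]); return c["fx"]*q[0]/q[2]+c["cx"],c["fy"]*q[1]/q[2]+c["cy"]
def tri(*l):  # list of (cam,u,v)
    A=0;b=0;L=[]
    for c,u,v in l:
        o,d=ray(c,u,v); M=np.eye(3)-np.outer(d,d); A=A+M;b=b+M@o; L.append((M,o))
    p=np.linalg.solve(A,b); return p,max(np.linalg.norm(M@(p-o)) for M,o in L)
def save(img,name): cv2.imwrite(f"pics/{name}.png",img[:,:,::-1])
def totool(dw):
    return R.from_quat(r.read_state()["eef_rot"]).inv().apply(dw)
E
python3 - <<'E'
from h import *
t=r.camera("top")["img"];s=r.camera("side")["img"]
z=lambda i,x,y,w,h,k:cv2.resize(i[y:y+h,x:x+w],None,fx=k,fy=k,interpolation=cv2.INTER_CUBIC)
a=z(t,110,155,290,140,2.75); b=np.hstack([z(s,130,120,145,105,2.75),z(s,210,210,145,105,2.75)])
save(np.vstack([a[:,:796],b[:215,:796]] if 0 else [a[:385,:794],b[:215,:794]]) ,"z0") if 0 else save(a,"z0")
save(z(s,130,120,260,200,3),"z1")
E
```

```text
(no output)
```

View pics/z0.png

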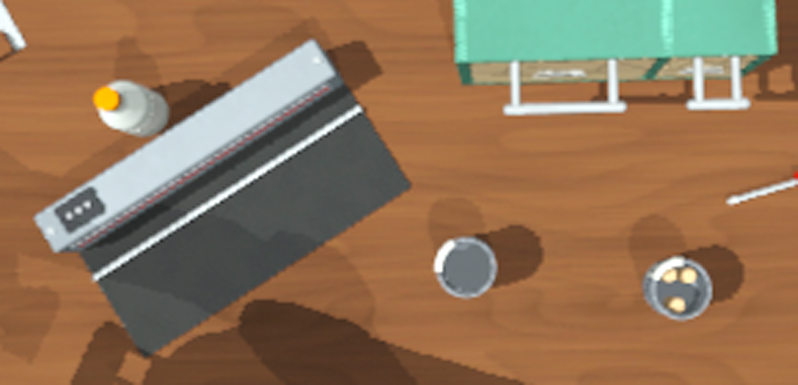

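View pics/z1.png

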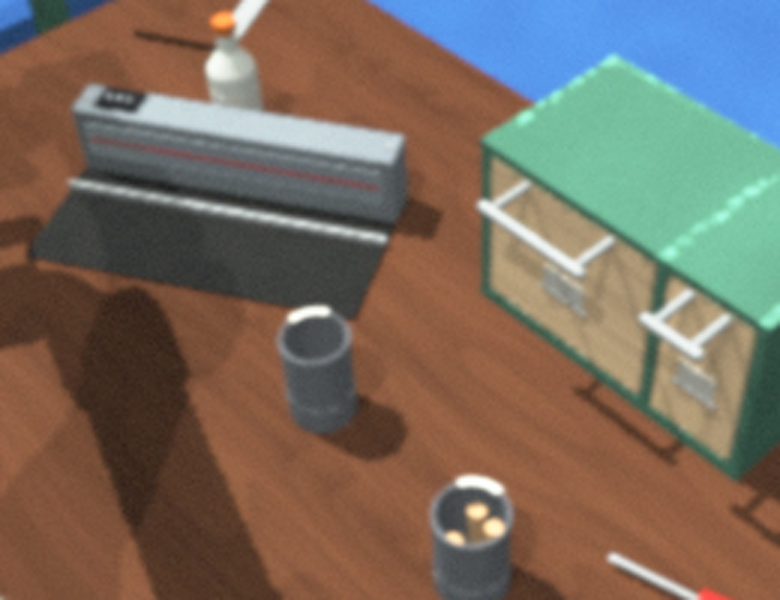

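Three dowels in the full tin at zoom (678,287). One empty tin at (466,266), with its label arc to the upper left. On the full tin the label arc is at the upper left of the rim, about (668,263). I'll measure from both views.

Run:
```python
from h import *
np.set_printoptions(precision=4,suppress=True)
t=r.camera("top");s=r.camera("side")
T=lambda X,Y:(t,110+X/2.75,155+Y/2.75); S=lambda X,Y:(s,130+X/3,120+Y/3)
for n,a,b in [("tin1 rim",T(466,266),S(316,336)),("full rim",T(678,287),S(472,515)),("handle+y",T(505,110),S(482,205)),("handle-y",T(625,105),S(580,270)),
 ("deck L",T(145,355),S(33,255)),("deck R",T(410,185),S(358,312)),("rail R",T(360,108),S(387,240)),("rail L",T(95,278),S(70,183)),("blockR",T(338,75),S(404,137))]:
    print(n,*tri(a,b))
img=t["img"]; hsv=cv2.cvtColor(img,cv2.COLOR_RGB2HSV)
w=((hsv[...,1]<50)&(hsv[...,2]>190))
for n,(u,v) in dict(tin1=(279.5,251.7),full=(356.5,259.4)).items():
    m=np.zeros(w.shape,np.uint8);cv2.circle(m,(int(u+.5),int(v+.5)),16,1,-1)
    ys,xs=np.nonzero(w&(m>0)); c=onz(t,u,v,.105); p=onz(t,xs.mean(),ys.mean(),.105); print(n,len(xs),xs.mean(),ys.mean(),c,"label yaw",np.arctan2(*(p-c)[[1,0]]),np.linalg.norm(p-c))
# rail line
p=onz(t,*T(95,278)[1:],.016);q=onz(t,*T(360,108)[1:],.016);print("rail dir",np.arctan2(*(q-p)[[1,0]]),np.linalg.norm(q-p))
# deck edge
d=((hsv[...,2]<75)&(hsv[...,1]<60)).astype(np.uint8);d[:,:100]=0;d[:,270:]=0;d[:160]=0;d[295:]=0
cs=max(cv2.findContours(cv2.morphologyEx(d,cv2.MORPH_OPEN,np.ones((5,5))),0,2)[0],key=cv2.contourArea);print(cv2.contourArea(cs),cv2.minAreaRect(cs))
```

```text
tin1 rim [0.4576 0.0079 0.1016] 0.0010385708251166546
full rim [ 0.4272 -0.2302  0.0948] 0.0010937271918450332
handle+y [ 0.6244 -0.0411  0.1908] 0.001598986835568579
handle-y [ 0.6233 -0.1668  0.1983] 0.0009360189346160236
deck L [ 0.3621  0.398  -0.0041] 0.0033060837657048737
deck R [0.556  0.0737 0.0078] 0.002749808564248657
rail R [0.6497 0.1322 0.007 ] 0.0017907818621167877
rail L [0.4532 0.4556 0.008 ] 0.00015097950991828168
blockR [0.6798 0.1396 0.1308] 0.007949159062370377
tin1 46 271.5217391304348 248.06521739130434 [0.4569 0.0083 0.105 ] label yaw 1.1165621620838648 0.02708613095991981
full 46 352.19565217391306 252.34782608695653 [ 0.4266 -0.2281  0.105 ] label yaw 0.5141519312123799 0.02526018356474352
rail dir -1.026892159900155 0.37478582374338315
685.5 ((175.0, 251.0), (32.0, 44.0), 90.0)
```

```bash
echo '{"steps":[[-0.6,-0.438,-0.055,0,0.087],[-0.6,-0.438,-0.055,0,0.087],[-0.6,-0.438,-0.055,0,0.087],[-0.6,-0.438,-0.055,0,0.087],[-0.6,-0.438,-0.055,0,0.087],[-0.6,-0.438,-0.055,0,0.087],[-0.6,-0.438,-0.055,0,0.087],[-0.6,-0.438,-0.055,0,0.087],[-0.6,-0.438,-0.055,0,0.087],[-0.6,-0.438,-0.055,0,0.087],[-0.6,-0.438,-0.055,0,0.087],[-0.6,-0.438,-0.055,0,0.087]]}' | python3 jog.py; echo '{"steps":[[0,0,0,1.1,0.087],[0,0,0,1.1,0.087],[0,0,0,1.1,0.087],[0,0,0,1.1,0.087],[0,0,0,1.1,0.087],[0,0,0,1.1,0.087],[0,0,0,1.1,0.087],[0,0,0,1.1,0.087]]}' | python3 jog.py
python3 - <<'E'
from h import *
s=r.read_state();print(s["ee_pos"],R.from_quat(s["eef_rot"]).as_matrix().round(3).tolist(),np.round(s["joint_positions"],2),"\n",totool(np.array([.62,-.104,.30])-s["ee_pos"]))
t=r.camera("top");save(cv2.resize(t["img"][100:400,50:420],None,fx=2,fy=2),"t1")
E
```

```text
time: 1.5
ee_pos: [0.5546, 0.0232, 0.2893]
eef_rot: [0.232, 0.973, 0.0, 0.0]
ft_force: [1.0, 0.7, 0.2]
width: 0.0868
grip_force: 0.0
time: 2.3
ee_pos: [0.554, 0.0251, 0.2888]
eef_rot: [0.708, 0.706, 0.0, -0.0]
ft_force: [0.5, -0.1, -0.7]
width: 0.0872
grip_force: 0.0
[0.5540292  0.02511515 0.28881551] [[0.003, 1.0, -0.0], [1.0, -0.003, 0.0], [0.0, -0.0, -1.0]] [-0.55  0.16  0.48  1.61 -0.07  1.4  -0.07] 
 [-0.12894153  0.06630586 -0.01120599]
```

View pics/t1.png

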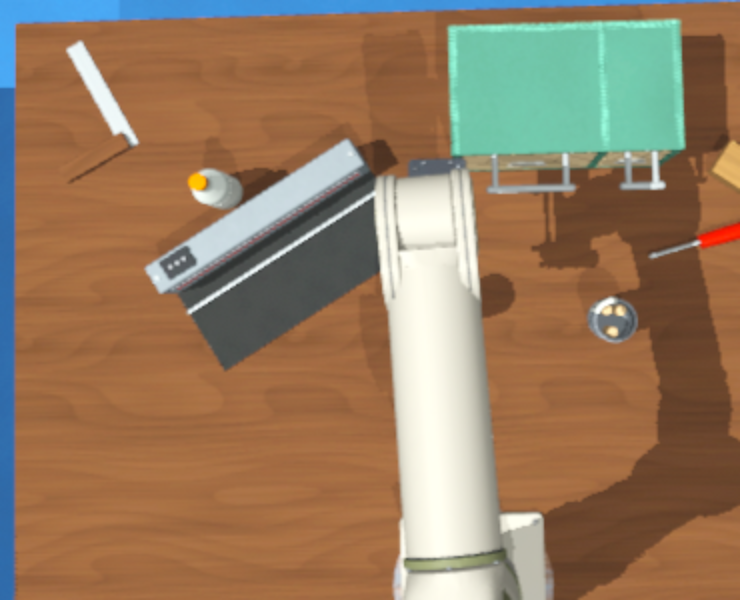

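The area the arm was hiding has no tin, so there is one empty. The full tin is at (613,320) in the crop. Next I go above the handle.

```bash
echo '{"steps":[[-0.129,0.066,-0.011,0,0.04],[-0.129,0.066,-0.011,0,0.04],[-0.129,0.066,-0.011,0,0.04],[-0.129,0.066,-0.011,0,0.04],[-0.129,0.066,-0.011,0,0.04]]}' | python3 jog.py 10
python3 - <<'E'
from h import *
np.set_printoptions(precision=4,suppress=True)
c=r.camera("wrist");save(c["img"],"w1");print(c["fx"],c["cx"],c["cy"],c["pose"].tolist()); print(r.read_state()["ee_pos"])
for p in ([.624,-.044,.194],[.624,-.164,.194]): print(proj(c,p))
E
```

```text
time: 2.85
ee_pos: [0.6205, -0.1049, 0.2994]
eef_rot: [0.706, 0.708, -0.0, -0.0]
ft_force: [-0.9, 0.7, -0.6]
width: 0.055
grip_force: 0.0
372.2681423031259 284.5945362588059 210.00103823221272 [[0.9999991357077991, 0.0012393707384196703, 0.00043879816094527074, 0.6200562425638472], [0.0013141871865787514, -0.9520707259546799, -0.30587514722867837, -0.020174257398670188], [3.8674176553713065e-05, 0.305875459526095, -0.9520715318525215, 0.4410187205719966], [0.0, 0.0, 0.0, 1.0]]
[ 0.6204 -0.1034  0.2995]
(np.float64(290.58673237044593), np.float64(128.8311390222762))
(np.float64(289.5886045922544), np.float64(291.84927120429893))
```

View pics/w1.png

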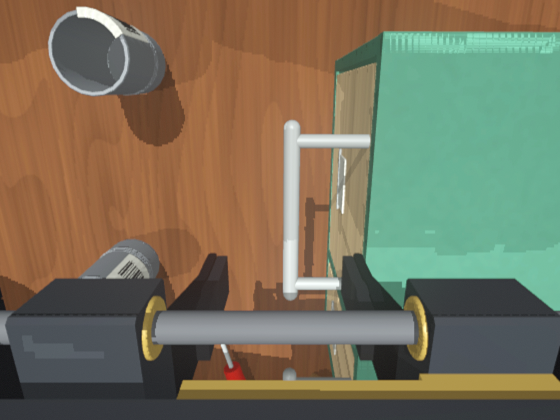

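The bar appears at u≈292, v 121–300, which agrees with the estimate (x≈0.6245, y≈-0.104). I descend and grip it lightly.

```bash
echo '{"steps":[[0,0.004,0.05,0,0.04],[0,0.004,0.1,0,0.04],[0,0.004,0.1,0,0.04],[0,0.004,0.1,0,0],[0,0.004,0.1,0,0],[0,0.004,0.1,0,0],[0,0.004,0.1,0,0],[0,0.004,0.1,0,0]]}' | python3 jog.py 8
python3 - <<'E'
import numpy as np
from h import *
c=r.camera("wrist");c0=None
s=r.read_state();print(s["ee_pos"],s["width"],s["grip_force"])
for th in np.arange(0,.71,.1): print(th.round(2),"dx",round(-50*np.cos(th)-174*np.sin(th)+50,1),"dz",round(174*np.cos(th)-50*np.sin(th)-174,1))
E
```

```text
time: 3.7
ee_pos: [0.6248, -0.1038, 0.2011]
eef_rot: [0.706, 0.708, 0.001, 0.0]
ft_force: [-2.4, 0.6, 6.7]
width: 0.011
grip_force: 8.0
[ 0.62477141 -0.10377589  0.20112413] 0.010755391025423531 7.999820709228516
0.0 dx 0.0 dz 0.0
0.1 dx -17.1 dz -5.9
0.2 dx -33.6 dz -13.4
0.3 dx -49.2 dz -22.5
0.4 dx -63.8 dz -33.2
0.5 dx -77.3 dz -45.3
0.6 dx -89.5 dz -58.6
0.7 dx -100.3 dz -73.1
```

```bash
echo '{"steps":[[0,-0.009,0.003,0,0],[0,-0.017,0.006,0,0],[0,-0.025,0.010,0,0],[0,-0.034,0.013,0,0],[0,-0.042,0.018,0,0],[0,-0.049,0.0225,0,0],[0,-0.057,0.028,0,0],[0,-0.064,0.033,0,0],[0,-0.071,0.039,0,0],[0,-0.077,0.045,0,0],[0,-0.084,0.052,0,0],[0,-0.09,0.059,0,0]]}' | python3 jog.py 8;  echo '{"steps":[[0,-0.003,0.0035,0,0],[0,-0.006,0.007,0,0],[0,-0.008,0.009,0,0],[0,-0.008,0.009,0,0],[0,-0.008,0.009,0,0]]}' | python3 jog.py 8
```

```text
time: 4.95
ee_pos: [0.5339, -0.1038, 0.1401]
eef_rot: [0.706, 0.708, 0.0, -0.0]
ft_force: [2.1, 2.6, 1.5]
width: 0.0105
grip_force: 8.0
time: 5.45
ee_pos: [0.5295, -0.1041, 0.1337]
eef_rot: [0.706, 0.708, 0.002, 0.003]
ft_force: [9.5, 1.9, 7.0]
width: 0.011
grip_force: 8.0
```

The bin is at its stop (handle moved -95 mm, -67 mm). I release, rise, and go to look at the full tin.

```bash
echo '{"steps":[[0,0,0,0,0.025],[0,0,0,0,0.025],[0,0,0,0,0.025],[0,0,-0.05,0,0.025],[0,0,-0.1,0,0.025],[0,0,-0.15,0,0.03],[-0.04,-0.01,-0.15,0,0.087],[-0.08,-0.02,-0.15,0,0.087],[-0.125,-0.03,-0.15,0,0.087],[-0.125,-0.03,-0.15,0,0.087]]}' | python3 jog.py; echo '{"steps":[[0,0,0,-1.57,0.087],[0,0,0,-1.57,0.087],[0,0,0,-1.57,0.087],[0,0,0,-1.57,0.087],[0,0,0,-1.57,0.087],[0,0,0,-1.57,0.087],[0,0,0,-1.57,0.087],[0,0,0,-1.57,0.087],[0,0,0,-1.57,0.087],[0,0,0,-1.57,0.087],[0,0,0,-1.57,0.087],[0,0,0,-1.57,0.087]]}' | python3 jog.py
python3 - <<'E'
from h import *
c=r.camera("wrist");save(c["img"],"w2");s=r.read_state();print(s["ee_pos"],np.round(s["joint_positions"],2))
print(proj(c,[.427,-.229,.105]),proj(c,[.427,-.229,0]))
import pickle;pickle.dump(c,open("c2.pkl","wb"))
t=r.camera("top");print([np.round(proj(t,p)) for p in ([.564,-.2,.163],[.564,0,.163])])
E
```

```text
time: 6.45
ee_pos: [0.4934, -0.2361, 0.2817]
eef_rot: [0.709, 0.705, -0.001, 0.0]
ft_force: [0.3, 0.2, 0.3]
width: 0.0544
grip_force: 0.0
time: 7.65
ee_pos: [0.4963, -0.2291, 0.2812]
eef_rot: [-0.001, 1.0, 0.0, -0.001]
ft_force: [-0.1, 0.7, 0.7]
width: 0.0873
grip_force: 0.0
[ 0.49636956 -0.22908685  0.28126692] [-0.14  0.14  0.54  1.64 -0.07  1.38  1.99]
(np.float64(284.67442693162525), np.float64(110.52958710932795)) (np.float64(284.68606492272824), np.float64(105.7914305817199))
[array([348., 214.]), array([281., 216.])]
```

View pics/w2.png

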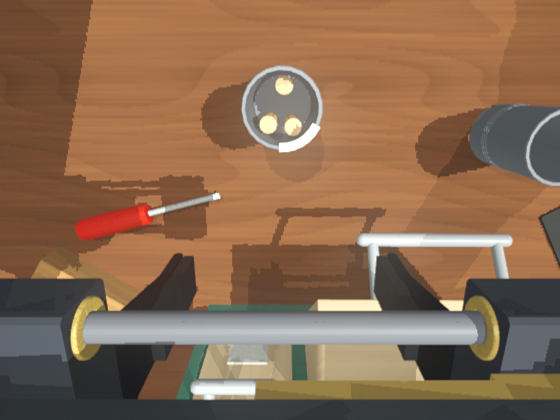

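The rim centre is at (283,109), about 78 px across, which puts the rim at 0.105 m. The label arc is centred near (301,138), and there are three dowels. I'll refine with a mask and the second view.

Run:
```python
from h import *
import pickle
c=pickle.load(open("c2.pkl","rb"));s=r.camera("side")
print("tri",tri((c,283,109),(s,287.3,291.2)))
hsv=cv2.cvtColor(c["img"],cv2.COLOR_RGB2HSV);w=(hsv[...,1]<30)&(hsv[...,2]>225);m=np.zeros(w.shape,np.uint8);cv2.circle(m,(283,109),44,1,-1)
ys,xs=np.nonzero(w&(m>0));p=onz(c,283,109,.105);q=onz(c,xs.mean(),ys.mean(),.105);print(len(xs),p,"yaw",np.arctan2(*(q-p)[[1,0]]))
print(totool(np.array([p[0],p[1],.073])-r.read_state()["ee_pos"]))
```

```text
tri (array([ 0.42672013, -0.23096793,  0.09822286]), np.float64(0.0008456120169263361))
424 [ 0.42578227 -0.23038475  0.105     ] yaw 0.5139321569228766
[ 0.0705921  -0.0013572   0.20853889]
```

```bash
echo '{"steps":[[0.04,-0.001,0,0,0.087],[0.07,-0.001,0.02,0,0.087],[0.07,-0.001,0.07,0,0.087],[0.07,-0.001,0.12,0,0.087],[0.07,-0.001,0.16,0,0.087],[0.07,-0.001,0.195,0,0.087],[0.07,-0.001,0.208,0,0.087],[0.07,-0.001,0.208,0,0.087],[0.07,-0.001,0.208,0,0],[0.07,-0.001,0.208,0,0],[0.07,-0.001,0.208,0,0],[0.07,-0.001,0.208,0,0]]}' | python3 jog.py 25;echo '{"steps":[[0,0,0,0,0],[0,0,0,0,0],[0,0,0,0,0],[0,0,-0.03,0,0],[0,0,-0.08,0,0],[0,0,-0.13,0,0],[0,0,-0.18,0,0],[0,0,-0.22,0,0],[0,0,-0.22,0,0]]}' | python3 jog.py 25
python3 - <<'E'
from h import *
c=r.camera("side");save(cv2.resize(c["img"][120:330,200:450],None,fx=3,fy=2.85)[:600],"s2");s=r.read_state();print(s["ee_pos"],s["width"],totool(np.array([.60,-.104,.29])-s["ee_pos"]))
E
```

```text
time: 9.0
ee_pos: [0.4277, -0.2307, 0.075]
eef_rot: [-0.001, 1.0, -0.0, 0.001]
ft_force: [-0.8, -0.9, 6.8]
width: 0.066
grip_force: 25.0
time: 9.9
ee_pos: [0.4286, -0.2312, 0.2993]
eef_rot: [-0.001, 1.0, -0.001, 0.004]
ft_force: [0.3, -1.2, -2.4]
width: 0.0664
grip_force: 25.0
[ 0.42770051 -0.23067504  0.29610636] 0.06651092946408105 [-0.17254701  0.12629984  0.00684464]
```

View pics/s2.png

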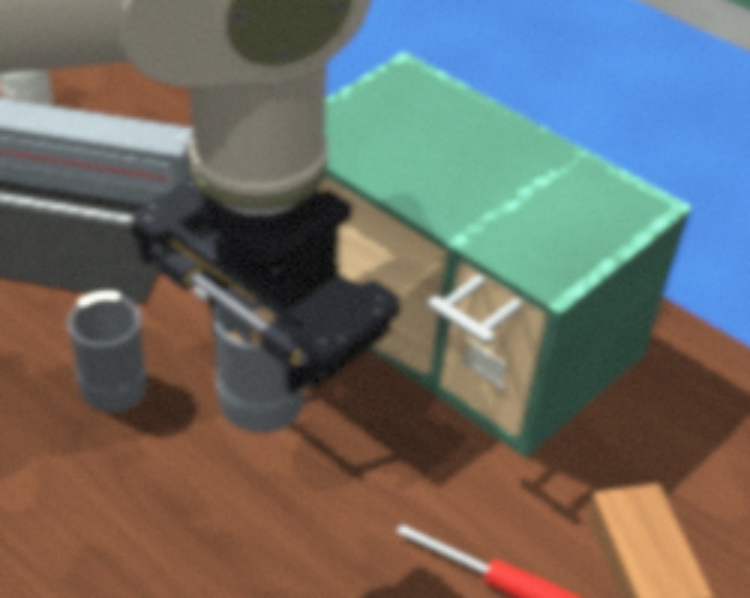

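The tin is held at 72 mm height. The jog can't tilt the tool, so I'll pivot the tin in the pads. With a light grip, I'll push its foot against the cabinet's roof edge, then finish tipping it over the bin's rim.

```bash
echo '{"steps":[[0,0.04,0,0,0],[0,0.08,0.01,0,0],[0,0.127,0.021,0,0],[-0.04,0.127,0.021,0,0],[-0.08,0.127,0.021,0,0],[-0.13,0.127,0.021,0,0],[-0.17,0.127,0.021,0,0],[-0.197,0.127,0.021,0,0],[-0.197,0.127,0.021,0,0],[-0.197,0.127,0.021,0,0]]}' | python3 jog.py 25; echo '{"steps":[[0,0,0,0,0],[0,0,0,0,0],[-0.01,0,0,0,0],[-0.02,0,0,0,0],[-0.03,0,0,0,0],[-0.04,0,0,0,0],[-0.05,0,0,0,0],[-0.05,0,0,0,0]]}' | python3 jog.py 5
python3 - <<'E'
from h import *
c=r.camera("side");save(cv2.resize(c["img"][100:270,220:420],None,fx=3.5,fy=3.5),"s3")
E
```

```text
time: 10.95
ee_pos: [0.6229, -0.103, 0.2705]
eef_rot: [-0.001, 1.0, -0.0, -0.002]
ft_force: [-0.9, -0.8, -1.9]
width: 0.0664
grip_force: 25.0
time: 11.75
ee_pos: [0.6748, -0.1022, 0.2723]
eef_rot: [-0.002, 1.0, 0.0, -0.0]
ft_force: [-0.9, 0.8, -2.0]
width: 0.066
grip_force: 5.0
```

View pics/s3.png

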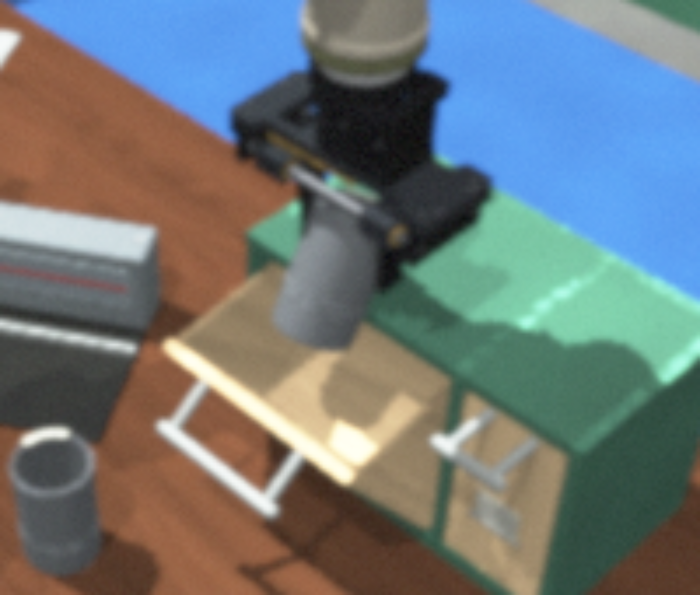

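It works: the tin, at (325,290), has pivoted about 30° with its mouth towards the cabinet. I continue.

```bash
echo '{"steps":[[-0.01,0,0,0,0],[-0.02,0,0,0,0],[-0.03,0,0,0,0],[-0.04,0,0,0,0],[-0.04,0,0.005,0,0],[-0.04,0,0.01,0,0],[-0.04,0,0.014,0,0],[-0.04,0,0.014,0,0]]}' | python3 jog.py 5
echo '{"steps":[[0,0,-0.02,0,0],[0,0,-0.02,0,0],[0.04,0,-0.02,0,0],[0.08,0,-0.02,0,0],[0.1,0,-0.02,0,0],[0.1,0,-0.02,0,0],[0.1,0,-0.02,0,0]]}' | python3 jog.py 15
python3 - <<'E'
from h import *
c=r.camera("side");save(cv2.resize(c["img"][100:270,220:420],None,fx=3.5,fy=3.5),"s4")
E
```

```text
time: 12.6
ee_pos: [0.7129, -0.1027, 0.2582]
eef_rot: [-0.001, 1.0, 0.0, -0.001]
ft_force: [-1.7, -0.3, -2.5]
width: 0.0659
grip_force: 5.0
time: 13.3
ee_pos: [0.6136, -0.1026, 0.2788]
eef_rot: [-0.001, 1.0, 0.0, 0.0]
ft_force: [-0.6, -0.6, -2.3]
width: 0.0658
grip_force: 15.0
```

View pics/s4.png

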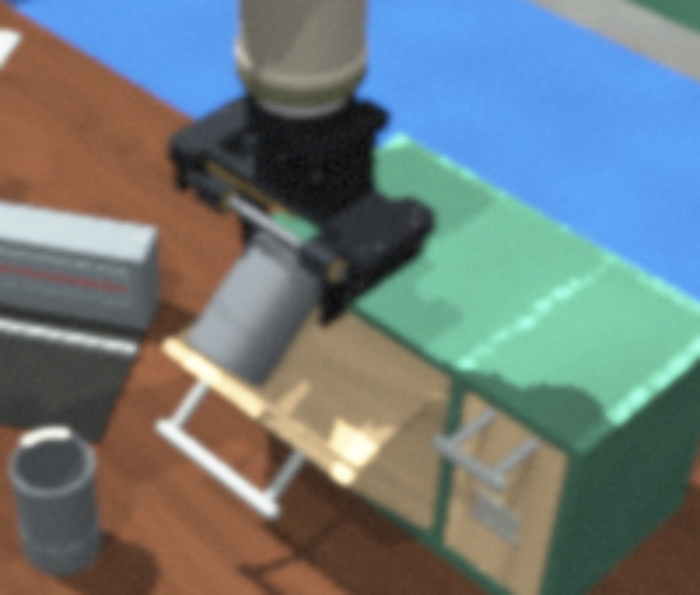

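The tin is now at about 68°, mouth to the cabinet. I lower it on the rim to tip it past horizontal with the mouth inside the bin.

```bash
echo '{"steps":[[0.021,0,0,0,0],[0.021,0,0.03,0,0],[0.021,0,0.05,0,0],[0.021,0,0.055,0,0],[0.021,0,0.062,0,0],[0.021,0,0.069,0,0],[0.021,0,0.076,0,0],[0.021,0,0.082,0,0],[0.021,0,0.086,0,0],[0.021,0,0.086,0,0],[0.021,0,0.086,0,0],[0.021,0,0.086,0,0]]}' | python3 jog.py 5
python3 - <<'E'
from h import *
c=r.camera("side");save(cv2.resize(c["img"][100:270,220:420],None,fx=3.5,fy=3.5),"s5")
E
```

```text
time: 14.55
ee_pos: [0.5927, -0.1029, 0.193]
eef_rot: [-0.001, 1.0, 0.0, 0.0]
ft_force: [0.7, -0.4, 2.6]
width: 0.0657
grip_force: 5.0
```

View pics/s5.png

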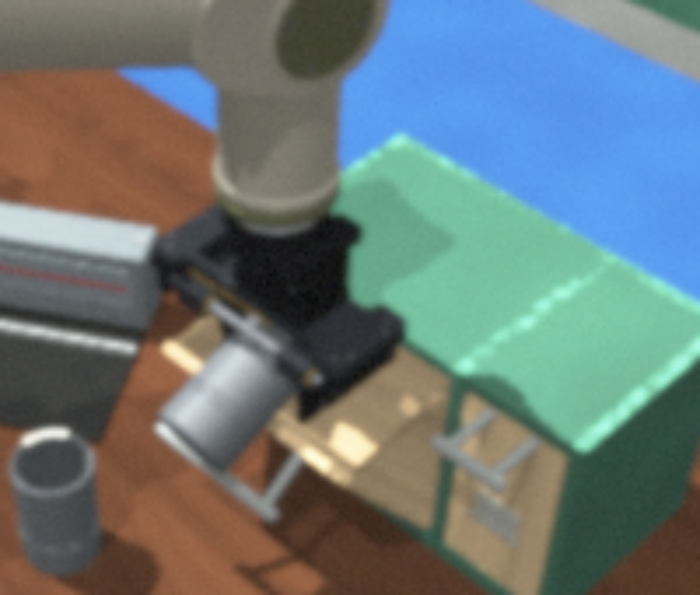

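The tin is just past horizontal, its bottom at (215,420). I go lower, then shake along the axis with a firm grip.

```bash
echo '{"steps":[[0,0,0.003,0,0],[0,0,0.006,0,0],[0,0,0.009,0,0],[0,0,0.009,0,0],[0,0,0.009,0,0]]}' | python3 jog.py 5;  echo '{"steps":[[0,0,0,0,0],[0,0,0,0,0],[0,0,-0.006,0,0],[-0.012,0,-0.006,0,0],[0.005,0,-0.006,0,0],[-0.012,0,-0.006,0,0],[0.005,0,-0.006,0,0],[-0.012,0,-0.006,0,0],[0.005,0,-0.006,0,0],[-0.012,0,-0.006,0,0],[0.005,0,-0.006,0,0],[0,0,-0.006,0,0]]}' | python3 jog.py 20
echo '{"steps":[[0,0,-0.03,0,0],[-0.01,0,-0.06,0,0],[-0.01,0,-0.1,0,0],[-0.01,0,-0.1,0,0],[-0.01,0,-0.1,0,0]]}' | python3 jog.py 20
python3 - <<'E'
from h import *
c=r.camera("side");save(cv2.resize(c["img"][100:270,220:420],None,fx=3.5,fy=3.5),"s6");print(totool(np.array([.6345,-.104,.255])-r.read_state()["ee_pos"]))
E
```

```text
time: 15.1
ee_pos: [0.5933, -0.1029, 0.1845]
eef_rot: [-0.001, 1.0, -0.0, 0.001]
ft_force: [1.8, -0.9, 5.7]
width: 0.0658
grip_force: 5.0
time: 16.3
ee_pos: [0.5908, -0.1032, 0.1892]
eef_rot: [-0.001, 1.0, 0.0, -0.001]
ft_force: [0.4, -0.2, -2.1]
width: 0.0659
grip_force: 20.0
time: 16.8
ee_pos: [0.6029, -0.1029, 0.2902]
eef_rot: [-0.001, 1.0, 0.0, 0.0]
ft_force: [0.3, 0.2, -2.6]
width: 0.0659
grip_force: 20.0
[-0.03214461 -0.00134817  0.03390659]
```

View pics/s6.png

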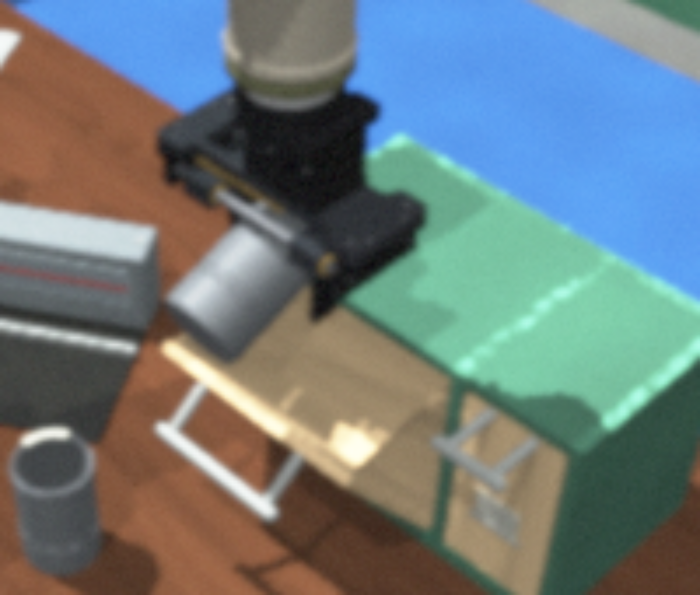

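The tin is inverted past horizontal above the bin. To right it again I'll use the cabinet's free +y roof edge, since nothing stands below it. I turn the mouth to -y, level the tin with its lip on the roof, then lower beside the edge.

```bash
echo '{"steps":[[-0.01,0.01,-0.01,0.15,0],[-0.02,0.02,-0.01,0.3,0],[-0.03,0.03,-0.01,0.45,0],[-0.04,0.04,-0.01,0.6,0],[-0.05,0.05,-0.01,0.75,0],[-0.06,0.06,-0.01,0.9,0],[-0.07,0.07,-0.01,1.05,0],[-0.08,0.08,-0.01,1.2,0],[-0.09,0.09,-0.01,1.35,0],[-0.1,0.1,-0.01,1.5,0],[-0.11,0.11,-0.01,1.57,0],[-0.117,0.116,-0.01,1.57,0]]}' | python3 jog.py 20; echo '{"steps":[[0,0,0,0,0],[0,0,0.02,0,0],[0,0,0.03,0,0],[0,0,0.04,0,0],[0,0,0.045,0,0],[0,0,0.05,0,0],[0,0,0.05,0,0]]}' | python3 jog.py 5
python3 - <<'E'
from h import *
s=r.read_state();print(np.round(s["joint_positions"],2),totool(np.array([.72,.043,.262])-s["ee_pos"]))
c=r.camera("side");save(c["img"],"n1")
E
```

```text
time: 18.05
ee_pos: [0.7194, 0.0147, 0.2975]
eef_rot: [0.706, 0.708, -0.001, -0.001]
ft_force: [0.1, 0.4, -1.6]
width: 0.0656
grip_force: 20.0
time: 18.75
ee_pos: [0.7192, 0.0134, 0.2495]
eef_rot: [0.706, 0.708, -0.0, -0.0]
ft_force: [0.8, 1.8, -2.6]
width: 0.0661
grip_force: 5.0
[-0.47  0.61  0.64  1.18 -0.35  1.46  0.13] [ 0.02956556  0.00088704 -0.01254398]
```

```bash
echo '{"steps":[[0,0,-0.012,0,0],[0.015,0,-0.012,0,0],[0.029,0,-0.012,0,0],[0.029,0,-0.012,0,0],[0.029,0,0,0,0],[0.029,0,0.008,0,0],[0.029,0,0.016,0,0],[0.029,0,0.024,0,0],[0.029,0,0.032,0,0],[0.031,0,0.04,0,0],[0.032,0,0.048,0,0],[0.034,0,0.056,0,0]]}' | python3 jog.py 5; echo '{"steps":[[0,0,0.008,0,0],[0,0,0.016,0,0],[0,0,0.024,0,0],[0,0,0.024,0,0]]}' | python3 jog.py 5
python3 - <<'E'
from h import *
s=r.read_state();print(s["ee_pos"])
d=r.camera("side");c=r.camera("wrist")
a=cv2.resize(d["img"][90:250,190:410],(400,291));e=cv2.resize(c["img"],(400,300))
f=cv2.imread("pics/n1.png")[:,:,::-1][90:250,190:410];f=cv2.resize(f,(400,291))
save(np.vstack([np.hstack([f,a]),np.hstack([e,e*0])]),"m1")
E
```

```text
time: 20.0
ee_pos: [0.7192, 0.0474, 0.1932]
eef_rot: [0.706, 0.708, 0.0, -0.0]
ft_force: [-0.6, -0.2, -2.1]
width: 0.0658
grip_force: 5.0
time: 20.4
ee_pos: [0.7186, 0.0473, 0.1683]
eef_rot: [0.706, 0.708, -0.001, -0.001]
ft_force: [-0.0, 0.7, -2.4]
width: 0.0657
grip_force: 5.0
[0.71862144 0.04734961 0.16828938]
```

View pics/m1.png

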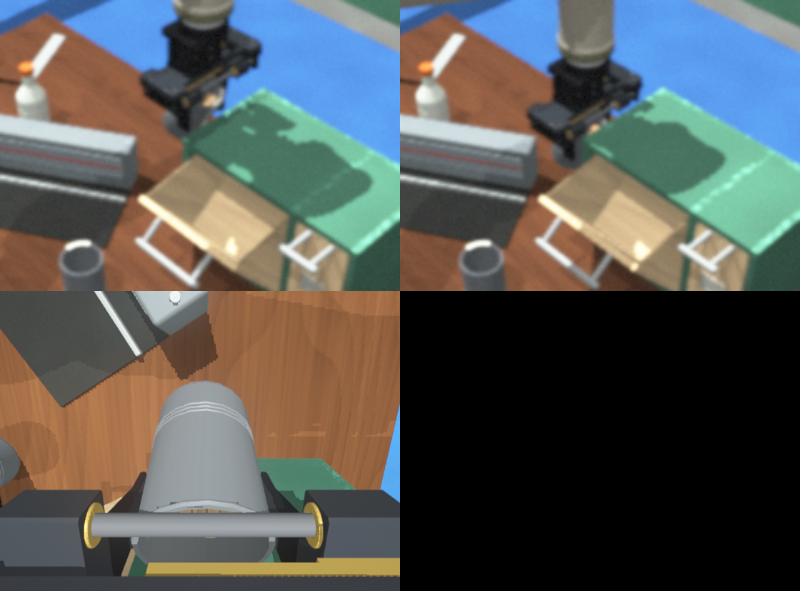

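The tin is upright again beside the cabinet, but its mouth still shows beech ends (210,100): the dowels did not slide out at about 105°. For a full inversion I need a different grasp, lower on the tin (h≈53 mm) and nearer the fingertips. I set it down on the bench to regrip.

```bash
echo '{"steps":[[0,0,0,0,0],[0.01,0,-0.02,0,0],[0.01,0,-0.06,0,0],[0.01,0,-0.1,0,0],[0.01,0,-0.145,0,0],[0.01,0,-0.145,0,0],[-0.02,-0.03,-0.145,0,0],[-0.055,-0.065,-0.145,0,0],[-0.09,-0.1,-0.145,0,0],[-0.125,-0.135,-0.145,0,0],[-0.16,-0.17,-0.145,0,0],[-0.195,-0.2,-0.145,0,0]]}' | python3 jog.py 25; echo '{"steps":[[-0.03,-0.03,0,-0.15,0],[-0.06,-0.06,0,-0.3,0],[-0.08,-0.08,0,-0.45,0],[-0.08,-0.09,0,-0.6,0],[-0.08,-0.09,0,-0.75,0],[-0.08,-0.09,0,-0.9,0],[-0.08,-0.09,0,-1.05,0],[-0.08,-0.09,0,-1.2,0],[-0.08,-0.09,0,-1.35,0],[-0.08,-0.09,0,-1.5,0],[-0.08,-0.09,0,-1.57,0],[-0.08,-0.09,0,-1.57,0]]}' | python3 jog.py
python3 - <<'E'
from h import *
c=r.camera("wrist");s=r.camera("side");
import pickle;pickle.dump((c,s,r.camera("top")),open("c3.pkl","wb"));st=r.read_state();print(st["ee_pos"])
e=np.array(st["ee_pos"])-[0,0,.003]
for z,n in((.033,"rim"),(-.072,"bot")):
    for cc,m in((c,"w"),(s,"s")): print(n,m,[np.round(proj(cc,e+[dx,0,z])) for dx in(-.033,0,.033)])
hsv=cv2.cvtColor(c["img"],cv2.COLOR_RGB2HSV);d=pickle.load(open("c2.pkl","rb"))["img"];print(cv2.cvtColor(d,cv2.COLOR_RGB2HSV)[[86,125,127],[284,268,293]])
E
```

```text
time: 21.7
ee_pos: [0.5179, -0.1498, 0.3149]
eef_rot: [0.706, 0.708, 0.001, 0.0]
ft_force: [0.3, -0.3, -1.6]
width: 0.0653
grip_force: 25.0
time: 22.9
ee_pos: [0.4299, -0.2287, 0.3149]
eef_rot: [-0.001, 1.0, 0.0, 0.0]
ft_force: [-0.3, 0.3, -2.2]
width: 0.0654
grip_force: 25.0
[ 0.42999161 -0.2285834   0.31486308]
rim w [array([284., 256.]), array([284., 341.]), array([284., 414.])]
rim s [array([275., 231.]), array([287., 222.]), array([298., 214.])]
bot w [array([285., 181.]), array([284., 233.]), array([284., 280.])]
bot s [array([276., 262.]), array([287., 254.]), array([297., 246.])]
[[ 29  53 255]
 [ 29  54 255]
 [ 29  52 255]]
```

Run:
```python
from h import *
import pickle
c,s,t=pickle.load(open("c3.pkl","rb"))
h=cv2.cvtColor(c["img"],cv2.COLOR_RGB2HSV);
print([ (v,h[v,284].tolist()) for v in range(150,320,8)])
b=(abs(h[...,0].astype(int)-26)<8)&(h[...,1]>35)&(h[...,1]<130)&(h[...,2]>150);b[400:]=0;b[:,:220]=0;b[:,350:]=0;ys,xs=np.nonzero(b);print(len(xs),xs.mean() if len(xs) else 0,ys.min() if len(ys) else 0,ys.max() if len(ys) else 0)
h=cv2.cvtColor(s["img"],cv2.COLOR_RGB2HSV);g=((h[...,1]<60)).astype(np.uint8)
for v in range(216,280,5): 
    x=np.nonzero(g[v,255:320])[0]; print(v,(x.min()+255,x.max()+255) if len(x) else None,end=' ')
```

```text
[(150, [105, 16, 157]), (158, [105, 16, 158]), (166, [96, 11, 225]), (174, [104, 18, 158]), (182, [102, 16, 158]), (190, [104, 18, 158]), (198, [104, 18, 159]), (206, [103, 19, 159]), (214, [103, 19, 159]), (222, [103, 19, 159]), (230, [104, 18, 159]), (238, [100, 19, 159]), (246, [100, 19, 158]), (254, [105, 19, 160]), (262, [99, 21, 159]), (270, [102, 21, 159]), (278, [103, 22, 160]), (286, [103, 21, 144]), (294, [98, 15, 138]), (302, [96, 19, 137]), (310, [18, 87, 179]), (318, [105, 14, 143])]
22 267.90909090909093 307 345
216 (np.int64(268), np.int64(319)) 221 (np.int64(265), np.int64(319)) 226 (np.int64(268), np.int64(319)) 231 (np.int64(268), np.int64(319)) 236 (np.int64(266), np.int64(318)) 241 (np.int64(264), np.int64(312)) 246 (np.int64(263), np.int64(306)) 251 (np.int64(261), np.int64(292)) 256 (np.int64(260), np.int64(290)) 261 (np.int64(261), np.int64(289)) 266 (np.int64(268), np.int64(285)) 271 None 276 None
```

Run:
```python
from h import *
import pickle
c,s,t=pickle.load(open("c3.pkl","rb"));e=np.array([.43,-.2286,.3119])
h=cv2.cvtColor(c["img"],cv2.COLOR_RGB2HSV)[:,284];print("top",min(v for v in range(60,200) if all(h[v:v+5,1]<40)))
for f in range(-10,50,10):
    a=np.radians(f);ax=np.array([np.sin(a),0,np.cos(a)]);la=np.array([np.cos(a),0,-np.sin(a)])
    print(f,"rim",round(proj(c,e+.033*ax-.033*la)[1]),"bot-",round(proj(c,e-.072*ax-.033*la)[1]),"bot+",round(proj(c,e-.072*ax+.033*la)[1]),"side bot",np.round(proj(s,e-.072*ax)))
```

```text
top 127
-10 rim 234 bot- 200 bot+ 302 side bot [291. 251.]
0 rim 256 bot- 182 bot+ 280 side bot [287. 254.]
10 rim 281 bot- 164 bot+ 259 side bot [283. 257.]
20 rim 307 bot- 147 bot+ 238 side bot [279. 259.]
30 rim 333 bot- 133 bot+ 218 side bot [275. 260.]
40 rim 358 bot- 120 bot+ 199 side bot [272. 261.]
```

```bash
echo '{"steps":[[-0.04,0,0.04,0,0],[-0.04,0,0.08,0,0],[-0.04,0,0.12,0,0],[-0.04,0,0.16,0,0],[-0.04,0,0.19,0,0],[-0.04,0,0.19,0,0]]}' | python3 jog.py 10
for i in 1 2 3 4 5 6; do echo '{"steps":[[0,0,0.005,0,0],[0,0,0.005,0,0],[0,0,0.005,0,0]]}' | python3 jog.py 10 | egrep 'ee_pos|ft_'; done
```

```text
time: 23.65
ee_pos: [0.4678, -0.2275, 0.1215]
eef_rot: [-0.0, 1.0, 0.0, -0.003]
ft_force: [0.8, 1.0, -1.8]
width: 0.0659
grip_force: 10.0
ee_pos: [0.471, -0.2287, 0.1213]
ft_force: [-0.1, 0.3, -1.5]
ee_pos: [0.4701, -0.2284, 0.1149]
ft_force: [1.0, 0.1, -1.8]
ee_pos: [0.4699, -0.2284, 0.1097]
ft_force: [0.1, 0.0, -1.9]
ee_pos: [0.4699, -0.2284, 0.1046]
ft_force: [-0.5, -0.8, -1.7]
ee_pos: [0.4699, -0.2284, 0.0997]
ft_force: [0.1, 0.2, -1.1]
ee_pos: [0.4699, -0.2284, 0.0947]
ft_force: [0.9, -0.9, -1.5]
```

```bash
for i in 1 2 3 4; do echo '{"steps":[[0,0,0.003,0,0],[0,0,0.003,0,0],[0,0,0.003,0,0]]}' | python3 jog.py 10 | egrep 'ee_pos|ft_'; done
python3 - <<'E'
from h import *
import pickle
c=r.camera("wrist");pickle.dump((c,r.camera("side")),open("c4.pkl","wb"));h=cv2.cvtColor(c["img"],cv2.COLOR_RGB2HSV)[:,284];print("top",min(v for v in range(60,200) if all(h[v:v+5,1]<40)))
E
```

```text
ee_pos: [0.47, -0.2284, 0.0918]
ft_force: [0.1, 0.4, -1.9]
ee_pos: [0.47, -0.2284, 0.0887]
ft_force: [-0.5, -0.2, -1.8]
ee_pos: [0.47, -0.2284, 0.0857]
ft_force: [-0.2, -0.5, -1.1]
ee_pos: [0.47, -0.2284, 0.0827]
ft_force: [1.2, 0.1, -1.9]
top 128
```

No contact yet, so the tin is simply tilted about 35° (its lowest point is 78 mm below the grip). I right it on the bench: touch the foot down, then drag back with a light grip so that the foot lags.

```bash
echo '{"steps":[[0,0,0.003,0,0],[0,0,0.005,0,0],[0.004,0,0.005,0,0],[0.01,0,0.005,0,0],[0.016,0,0.005,0,0],[0.022,0,0.0055,0,0],[0.028,0,0.006,0,0],[0.034,0,0.007,0,0],[0.04,0,0.008,0,0],[0.045,0,0.010,0,0],[0.049,0,0.012,0,0],[0.049,0,0.012,0,0]]}' | python3 jog.py 4
python3 - <<'E'
from h import *
import pickle
c=r.camera("wrist");pickle.dump((c,r.camera("side")),open("c4.pkl","wb"));h=cv2.cvtColor(c["img"],cv2.COLOR_RGB2HSV)[:,284];print("top",min(v for v in range(60,300) if all(h[v:v+5,1]<40)))
e=np.array(r.read_state()["ee_pos"])-[0,0,.003]
for f in range(0,50,10):
    a=np.radians(f);ax=np.array([np.sin(a),0,np.cos(a)]);la=np.array([np.cos(a),0,-np.sin(a)]);print(f,round(proj(c,e-.072*ax-.033*la)[1]))
E
```

```text
time: 27.95
ee_pos: [0.4209, -0.2287, 0.0709]
eef_rot: [-0.001, 1.0, 0.0, 0.0]
ft_force: [-0.8, 0.5, 1.9]
width: 0.0656
grip_force: 4.0
top 132
0 182
10 164
20 148
30 133
40 121
```

The tin stays at about 37° because its rim is jammed under the gripper body (it slid up to h≈60). I lift it clear and turn so its foot leads towards the reader's block. Pushing the foot on that fixed face at z≈0.06 will right it.

```bash
echo '{"steps":[[0,0,0,0,0],[0,0,0,0,0],[0,0,-0.05,0,0],[0,0,-0.1,0,0],[0,0,-0.15,0,0],[0,0,-0.2,0,0],[0,0,-0.229,0.1,0],[-0.02,0.03,-0.229,0.25,0],[-0.03,0.07,-0.229,0.4,0],[-0.04,0.11,-0.229,0.55,0],[-0.05,0.15,-0.229,0.7,0],[-0.055,0.18,-0.229,0.8,0]]}' | python3 jog.py 25
python3 - <<'E'
from h import *
s=r.read_state();print(s["ee_pos"],np.round(s["joint_positions"],2),totool(np.array([.545,.195,.30])-s["ee_pos"]))
E
```

```text
time: 29.25
ee_pos: [0.4759, -0.0456, 0.2994]
eef_rot: [0.39, 0.921, 0.0, -0.0]
ft_force: [0.0, -0.1, -2.4]
width: 0.0657
grip_force: 25.0
[ 0.47585337 -0.04561657  0.2993765 ] [-0.66 -0.06  0.64  1.78  0.04  1.42  0.74] [ 0.12482331  0.21701793 -0.00057913]
```

```bash
echo '{"steps":[[0.012,0.02,0,0.15,0],[0.024,0.04,0,0.3,0],[0.036,0.06,0,0.45,0],[0.048,0.08,0,0.6,0],[0.06,0.1,0,0.75,0],[0.072,0.12,0,0.9,0],[0.084,0.14,0,1.05,0],[0.096,0.16,0,1.2,0],[0.105,0.18,0,1.35,0],[0.115,0.2,0,1.5,0],[0.125,0.217,0,1.65,0],[0.125,0.217,0,1.8,0]]}' | python3 jog.py 25
python3 - <<'E'
from h import *
s=r.read_state();M=R.from_quat(s["eef_rot"]).as_matrix();print(np.round(s["joint_positions"],2),"toolx yaw",np.arctan2(M[1,0],M[0,0]))
ex=np.array([np.cos(.542),np.sin(.542),0]);ey=np.array([-ex[1],ex[0],0]);o=np.array([.538,.285,0]);d=s["ee_pos"]-o;print("reader",d@ex,d@ey,s["ee_pos"])
E
```

```text
time: 30.45
ee_pos: [0.5432, 0.1962, 0.2985]
eef_rot: [0.964, 0.268, -0.001, -0.0]
ft_force: [-0.5, 0.8, -1.7]
width: 0.0659
grip_force: 25.0
[-0.88  0.21  0.54  1.53 -0.11  1.43 -1.36] toolx yaw 0.54189148189371
reader -0.04134244184047328 -0.0787967028334352 [0.54323012 0.19617003 0.29847778]
```

```bash
echo '{"steps":[[0,0,0.05,0,0],[0,0,0.1,0,0],[0,0,0.15,0,0],[0,0,0.19,0,0],[0,0,0.2,0,0],[0,0,0.2,0,0]]}' | python3 jog.py 25;echo '{"steps":[[0.015,0,0,0,0],[0.03,0,0,0,0],[0.036,0,0,0,0],[0.042,0,0,0,0],[0.047,0,0,0,0],[0.052,0,0,0,0],[0.057,0,0,0,0],[0.06,0,0,0,0],[0.062,0,0,0,0],[0.062,0,0,0,0]]}' | python3 jog.py 5
python3 - <<'E'
from h import *
import pickle
c=r.camera("wrist");pickle.dump((c,r.camera("side")),open("c4.pkl","wb"));h=cv2.cvtColor(c["img"],cv2.COLOR_RGB2HSV)[:,284];print([(v,h[v].tolist()) for v in range(60,300,10)])
s=r.read_state();e=np.array(s["ee_pos"])-[0,0,.003];x=R.from_quat(s["eef_rot"]).as_matrix()[:,0];z=np.array([0,0,1.])
for f in range(0,50,10):
    a=np.radians(f);ax=-np.sin(a)*x+np.cos(a)*z;la=-np.cos(a)*x-np.sin(a)*z;print(f,round(proj(c,e-.060*ax-.033*la)[1]))
E
```

```text
time: 31.05
ee_pos: [0.543, 0.1924, 0.0988]
eef_rot: [0.963, 0.269, -0.001, 0.0]
ft_force: [-0.0, 0.3, -1.4]
width: 0.0659
grip_force: 25.0
time: 32.05
ee_pos: [0.5962, 0.2243, 0.0995]
eef_rot: [0.963, 0.268, -0.001, 0.0]
ft_force: [-4.4, -2.6, -0.0]
width: 0.0661
grip_force: 5.0
[(60, [12, 141, 132]), (70, [12, 135, 140]), (80, [11, 128, 136]), (90, [93, 19, 146]), (100, [92, 18, 181]), (110, [95, 18, 181]), (120, [99, 20, 182]), (130, [94, 20, 182]), (140, [96, 20, 183]), (150, [97, 18, 183]), (160, [94, 21, 184]), (170, [94, 21, 185]), (180, [97, 18, 183]), (190, [92, 20, 182]), (200, [94, 20, 182]), (210, [96, 24, 107]), (220, [98, 20, 100]), (230, [103, 18, 100]), (240, [96, 13, 97]), (250, [96, 13, 96]), (260, [101, 16, 126]), (270, [105, 16, 162]), (280, [18, 97, 177]), (290, [18, 97, 158])]
0 186
10 171
20 158
30 147
40 138
```

The block now presses about 5 N and the tin is close to upright. Back off to the tin row, set it on the deck with a light grip so that it settles flat, and open.

```bash
echo '{"steps":[[0,0,0,0,0],[0,0,0,0,0],[-0.03,0,0,0,0],[-0.056,0,0,0,0],[-0.056,0,0,0,0],[-0.056,0,0.01,0,0],[-0.056,0,0.018,0,0],[-0.056,0,0.022,0,0]]}' | python3 jog.py 10
for i in 1 2 3 4 5; do echo '{"steps":[[0,0,0.003,0,0],[0,0,0.003,0,0],[0,0,0.003,0,0]]}' | python3 jog.py 4 | egrep 'ee_pos|ft_'; done
```

```text
time: 32.95
ee_pos: [0.5488, 0.1961, 0.0764]
eef_rot: [0.963, 0.269, -0.001, 0.0]
ft_force: [0.4, 0.1, -2.9]
width: 0.0658
grip_force: 10.0
ee_pos: [0.5491, 0.1958, 0.0748]
ft_force: [0.1, -0.1, -0.8]
ee_pos: [0.5488, 0.1958, 0.0719]
ft_force: [-1.2, 0.8, -1.2]
ee_pos: [0.5488, 0.1957, 0.0688]
ft_force: [-0.0, -0.4, -1.5]
ee_pos: [0.5493, 0.196, 0.0661]
ft_force: [1.5, 0.4, 1.7]
ee_pos: [0.5492, 0.1959, 0.0631]
ft_force: [2.2, 0.5, 3.1]
```

```bash
echo '{"steps":[[0,0,0,0,0.068],[0,0,0,0,0.068],[0,0,0,0,0.07],[0,0,0,0,0.087],[0,0,0,0,0.087],[0,0,0,0,0.087],[0,0,-0.04,0,0.087],[0,0,-0.08,0,0.087],[-0.03,0,-0.12,0,0.087],[-0.06,0,-0.16,0,0.087],[-0.09,0,-0.2,0,0.087],[-0.09,0,-0.2,0,0.087]]}' | python3 jog.py
python3 - <<'E'
from h import *
import pickle
c=r.camera("wrist");s=r.camera("side");t=r.camera("top");pickle.dump((c,s,t),open("c5.pkl","wb"))
a=cv2.resize(c["img"],(400,300));b=cv2.resize(s["img"][110:230,120:280],(400,300));d=cv2.resize(t["img"][150:300,110:310],(400,300));e=cv2.resize(t["img"][170:245,270:370],(400,300))
save(np.vstack([np.hstack([a,b]),np.hstack([d,e])]),"m2")
s=r.read_state();print(s["ee_pos"]);
for z in(.004,.109): print([np.round(proj(q,[.5488,.196,z])) for q in(c,t)])
h=cv2.cvtColor(c["img"],cv2.COLOR_RGB2HSV)
b=(abs(h[...,0].astype(int)-27)<6)&(h[...,1]>35)&(h[...,1]<110)&(h[...,2]>190);b[270:]=0
n,l,st,ce=cv2.connectedComponentsWithStats(b.astype(np.uint8));print([(st[i,4],ce[i].round()) for i in range(1,n) if st[i,4]>20])
E
```

```text
time: 35.65
ee_pos: [0.4722, 0.1477, 0.2687]
eef_rot: [0.964, 0.268, 0.004, -0.002]
ft_force: [1.1, -0.2, 0.1]
width: 0.0871
grip_force: 0.0
[0.47170164 0.14941927 0.26263224]
[array([283.,  87.]), array([223., 225.])]
[array([283.,  84.]), array([218., 224.])]
[(np.int32(57), array([270.,  64.])), (np.int32(155), array([275., 109.])), (np.int32(119), array([254., 108.])), (np.int32(39), array([556., 206.]))]
```

Three dowel ends are still in the tin. I'll locate the rim and label numerically.

```bash
cat >> h.py <<'E'
def tin(c,guess,zr=.105,rad=.033):
    """rim centre, radius and label yaw in image c near the guessed world xy"""
    u,v=proj(c,[*guess,zr]); dep=(np.linalg.inv(c["pose"])@[*guess,zr,1])[2]; R0=c["fx"]*rad/dep
    g=cv2.medianBlur(cv2.cvtColor(c["img"],cv2.COLOR_RGB2GRAY),3)
    H=cv2.HoughCircles(g,cv2.HOUGH_GRADIENT,1,200,param1=80,param2=12,minRadius=int(R0*.93),maxRadius=int(R0*1.09)+1) if 0 else None
    x0,y0=int(max(u-1.9*R0,0)),int(max(v-1.9*R0,0)); sub=g[y0:int(v+1.9*R0),x0:int(u+1.9*R0)]
    H=cv2.HoughCircles(cv2.resize(sub,None,fx=3,fy=3,interpolation=cv2.INTER_CUBIC),cv2.HOUGH_GRADIENT,1,400,param1=80,param2=12,minRadius=int(2.8*R0),maxRadius=int(3.25*R0))
    if H is None: return None
    cu,cv_,rr=H[0,0]/3; cu+=x0; cv_+=y0
    hs=cv2.cvtColor(c["img"],cv2.COLOR_RGB2HSV); w=(hs[...,1]<35)&(hs[...,2]>215); m=np.zeros(w.shape,np.uint8); cv2.circle(m,(int(cu+.5),int(cv_+.5)),int(R0*1.12),1,-1)
    ys,xs=np.nonzero(w&(m>0)); p=onz(c,cu,cv_,zr); q=onz(c,xs.mean(),ys.mean(),zr) if len(xs) else p
    return dict(px=(round(float(cu),1),round(float(cv_),1)),r=round(float(rr),1),R0=round(R0,1),xy=p[:2].round(4),n=len(xs),yaw=round(float(np.arctan2(*(q-p)[[1,0]])),3))
E
python3 - <<'E'
from h import *
import pickle
c,s,t=pickle.load(open("c5.pkl","rb"))
print(tin(c,(.549,.196),.109));print(tin(t,(.549,.196),.109))
print("check on c2:",tin(pickle.load(open("c2.pkl","rb")),(.426,-.230)), tin(t,(.457,.008)))
E
```

```text
{'px': (269.5, 86.2), 'r': 46.1, 'R0': np.float64(42.9), 'xy': array([0.5424, 0.2042]), 'n': 614, 'yaw': -2.283}
{'px': (215.2, 226.8), 'r': 11.1, 'R0': np.float64(10.7), 'xy': array([0.5393, 0.2051]), 'n': 97, 'yaw': 3.055}
check on c2: {'px': (281.8, 105.8), 'r': 39.8, 'R0': np.float64(40.0), 'xy': array([ 0.4233, -0.2313]), 'n': 606, 'yaw': 0.896} {'px': (279.5, 252.2), 'r': 11.1, 'R0': np.float64(10.7), 'xy': array([0.4555, 0.0083]), 'n': 2, 'yaw': 1.576}
```

View pics/m2.png

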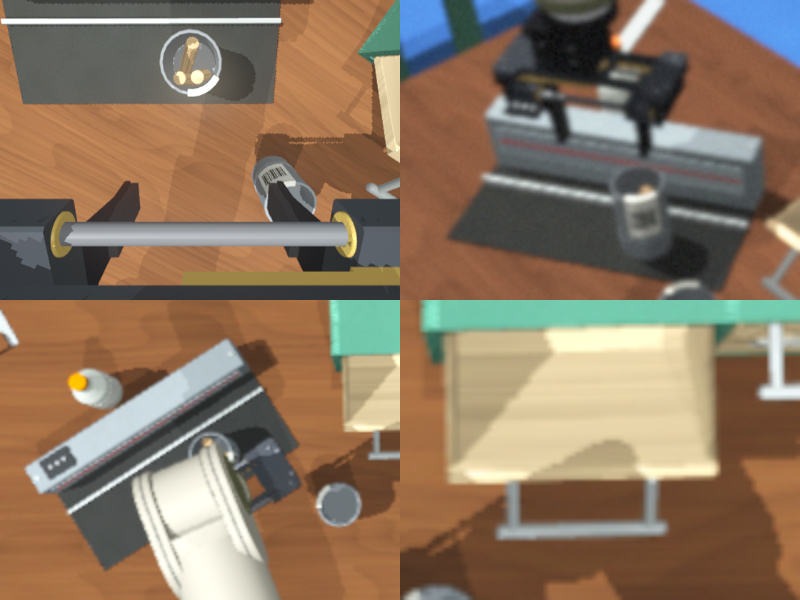

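The wrist view shows the tin upright on the deck at (190,62), with all three dowels in it. The top view shows the bin open and empty. I regrip near the rim so that the tin can swing further past horizontal.

Run:
```python
from h import *
s=r.read_state();ex=np.array([np.cos(.542),np.sin(.542),0]);print(s["ee_pos"],totool(np.array([.5424,.2042,.105])-.005*ex-s["ee_pos"]),totool(ex))
```

```text
[0.47170164 0.14941927 0.26263224] [ 0.08377941 -0.01017853  0.15767458] [9.99997478e-01 2.20437990e-03 4.29241651e-04]
```

```bash
echo '{"steps":[[0.04,-0.01,0,0,0.087],[0.084,-0.01,0,0,0.087],[0.084,-0.01,0.05,0,0.087],[0.084,-0.01,0.1,0,0.087],[0.084,-0.01,0.14,0,0.087],[0.084,-0.01,0.1575,0,0.087],[0.084,-0.01,0.1575,0,0.087],[0.084,-0.01,0.1575,0,0],[0.084,-0.01,0.1575,0,0],[0.084,-0.01,0.1575,0,0],[0.084,-0.01,0.1575,0,0],[0.084,-0.01,0.1575,0,0]]}' | python3 jog.py 25;echo '{"steps":[[0,0,0,0,0],[0,0,-0.05,0,0],[0,0,-0.1,0,0],[0,0,-0.15,0,0],[0,0,-0.2,0,0],[0,0,-0.23,-0.15,0],[0,0,-0.23,-0.3,0],[0,0,-0.23,-0.45,0],[0,0,-0.23,-0.6,0],[0,0,-0.23,-0.75,0],[0,0,-0.23,-0.9,0],[0,0,-0.23,-1,0]]}' | python3 jog.py 25
python3 - <<'E'
from h import *
s=r.read_state();print(np.round(s["joint_positions"],2),totool(np.array([.60,-.104,.335])-s["ee_pos"]))
E
```

```text
time: 37.0
ee_pos: [0.5391, 0.2018, 0.1064]
eef_rot: [0.963, 0.269, 0.001, -0.001]
ft_force: [-0.8, 1.4, 6.1]
width: 0.0664
grip_force: 24.9
time: 38.2
ee_pos: [0.5383, 0.2008, 0.335]
eef_rot: [0.715, 0.7, -0.0, -0.0]
ft_force: [-0.9, -0.5, -2.3]
width: 0.0662
grip_force: 24.9
[-0.84  0.19  0.47  1.47 -0.09  1.5  -0.39] [-3.03461389e-01  6.81451216e-02  1.18675389e-04]
```

```bash
echo '{"steps":[[-0.03,0.01,0,-0.15,0],[-0.06,0.02,0,-0.3,0],[-0.09,0.03,0,-0.45,0],[-0.12,0.035,0,-0.6,0],[-0.15,0.04,0,-0.75,0],[-0.18,0.045,0,-0.9,0],[-0.21,0.05,0,-1.05,0],[-0.24,0.055,0,-1.2,0],[-0.27,0.06,0,-1.35,0],[-0.3,0.068,0,-1.5,0],[-0.303,0.068,0,-1.6,0],[-0.303,0.068,0,-1.6,0]]}' | python3 jog.py 25;  python3 - <<'E'
from h import *
s=r.read_state();M=R.from_quat(s["eef_rot"]).as_matrix();print(s["ee_pos"],np.arctan2(M[1,0],M[0,0]),s["joint_positions"][6],totool(np.array([.62,-.104,.3025])-s["ee_pos"]))
E
```

```text
time: 39.4
ee_pos: [0.5979, -0.1052, 0.335]
eef_rot: [-0.0, 1.0, -0.0, -0.0]
ft_force: [-0.5, 0.5, -1.8]
width: 0.066
grip_force: 24.9
[ 0.59790153 -0.10518619  0.33496642] -3.1405971868511244 1.7710029930850586 [-0.02212588  0.0011749   0.03244816]
```

```bash
echo '{"steps":[[-0.022,0.001,0.0325,0,0],[-0.022,0.001,0.0325,0,0],[-0.022,0.001,0.0325,0,0],[-0.035,0.001,0.0325,0,0],[-0.047,0.001,0.0325,0,0],[-0.059,0.001,0.0325,0,0],[-0.071,0.001,0.0325,0,0],[-0.083,0.001,0.0325,0,0],[-0.095,0.001,0.0325,0,0],[-0.107,0.001,0.0325,0,0],[-0.119,0.001,0.0325,0,0],[-0.131,0.001,0.0325,0,0]]}' | python3 jog.py 6;echo '{"steps":[[0,0,0.006,0,0],[0,0,0.012,0,0],[0,0,0.018,0,0],[0,0,0.024,0,0],[0,0,0.03,0,0],[0,0,0.036,0,0],[0,0,0.04,0,0],[0,0,0.04,0,0]]}' | python3 jog.py 6; echo '{"steps":[[0,0,0,0,0],[0,0,0,0,0],[0,0,-0.02,0,0],[0.04,0,-0.02,0,0],[0.08,0,-0.02,0,0],[0.12,0,-0.02,0,0],[0.12,0,-0.02,0,0]]}' | python3 jog.py 30
python3 - <<'E'
from h import *
import pickle
c=r.camera("wrist");d=r.camera("side");pickle.dump((c,d),open("c6.pkl","wb"))
s=r.read_state();e=np.array(s["ee_pos"])+[-.005,0,-.009];print(s["ee_pos"])
h=cv2.cvtColor(d["img"],cv2.COLOR_RGB2HSV)
for f in range(50,111,10):
    a=np.radians(f);ax=np.array([np.sin(a),0,np.cos(a)]);print(f,"side bottom",np.round(proj(d,e-.093*ax)),"wrist",[round(proj(c,e-.093*ax+k*.033*np.array([np.cos(a),0,-np.sin(a)]))[1]) for k in(-1,1)])
g=((h[...,1]<70)&(h[...,2]<200)).astype(np.uint8);n,l,st,ce=cv2.connectedComponentsWithStats(g[150:235,240:340]);print([st[i].tolist() for i in range(1,n) if st[i,4]>150])
H=cv2.cvtColor(c["img"],cv2.COLOR_RGB2HSV)[:,284];print([(v,H[v].tolist()) for v in range(0,260,10)])
E
```

```text
time: 40.6
ee_pos: [0.7294, -0.1019, 0.3047]
eef_rot: [-0.0, 1.0, -0.0, 0.001]
ft_force: [-1.9, 1.2, -0.7]
width: 0.0659
grip_force: 6.0
time: 41.4
ee_pos: [0.7291, -0.1022, 0.2621]
eef_rot: [-0.001, 1.0, 0.0, -0.0]
ft_force: [-0.4, 0.6, -0.5]
width: 0.066
grip_force: 6.0
time: 42.1
ee_pos: [0.6045, -0.1039, 0.2825]
eef_rot: [0.0, 1.0, 0.001, -0.002]
ft_force: [1.0, 0.4, -1.9]
width: 0.0658
grip_force: 30.0
[ 0.60883899 -0.10241623  0.28340934]
50 side bottom [281. 210.] wrist [72, 148]
60 side bottom [279. 209.] wrist [58, 127]
70 side bottom [276. 206.] wrist [50, 106]
80 side bottom [275. 202.] wrist [48, 87]
90 side bottom [275. 198.] wrist [58, 70]
100 side bottom [275. 193.] wrist [83, 57]
110 side bottom [276. 187.] wrist [126, 49]
[[24, 0, 76, 85, 2483], [0, 10, 26, 75, 1117]]
[(0, [12, 146, 152]), (10, [12, 142, 153]), (20, [12, 141, 155]), (30, [12, 136, 159]), (40, [11, 128, 147]), (50, [102, 14, 184]), (60, [102, 13, 200]), (70, [99, 13, 200]), (80, [100, 11, 200]), (90, [96, 13, 201]), (100, [97, 11, 201]), (110, [99, 13, 202]), (120, [99, 13, 202]), (130, [100, 15, 202]), (140, [101, 14, 201]), (150, [101, 14, 201]), (160, [95, 16, 175]), (170, [101, 14, 199]), (180, [96, 13, 198]), (190, [101, 14, 199]), (200, [98, 14, 198]), (210, [100, 15, 198]), (220, [101, 14, 197]), (230, [98, 14, 195]), (240, [98, 14, 195]), (250, [100, 16, 194])]
```

```bash
echo '{"steps":[[0,0,0.03,0,0],[0,0,0.05,0,0],[0,0,0.058,0,0],[0,0,0.066,0,0],[0,0,0.074,0,0],[0,0,0.082,0,0],[0,0,0.088,0,0],[0,0,0.0935,0,0],[0,0,0.097,0,0],[0,0,0.1,0,0],[0,0,0.1,0,0],[0,0,0.1,0,0]]}' | python3 jog.py 6
cat > chk.py <<'E'
from h import *
c=r.camera("wrist");s=r.read_state();e=np.array(s["ee_pos"])+[-.005,0,-.009];h=cv2.cvtColor(c["img"],cv2.COLOR_RGB2HSV)[:,284]
g=[v for v in range(0,300) if h[v,1]<40];print("tin top v",g[0],[(f,[round(proj(c,e-.093*np.array([np.sin(f*.01745),0,np.cos(f*.01745)])+k*.033*np.array([np.cos(f*.01745),0,-np.sin(f*.01745)]))[1]) for k in(-1,1)]) for f in range(80,141,10)],s["ee_pos"],s["ft_force"].round(1) if hasattr(s["ft_force"],"round") else s["ft_force"])
print([(v,h[v,2]) for v in range(30,300,9)])
E
python3 chk.py
```

```text
time: 43.4
ee_pos: [0.6116, -0.1026, 0.1843]
eef_rot: [-0.001, 1.0, -0.0, 0.002]
ft_force: [6.5, -0.1, 1.7]
width: 0.0658
grip_force: 6.0
tin top v 78 [(80, [34, 77]), (90, [43, 60]), (100, [66, 45]), (110, [108, 36]), (120, [172, 34]), (130, [255, 44]), (140, [348, 69])] [ 0.61158568 -0.10261037  0.18433628] [ 4.8 -0.5  1.8]
[(30, np.uint8(137)), (39, np.uint8(141)), (48, np.uint8(141)), (57, np.uint8(149)), (66, np.uint8(144)), (75, np.uint8(143)), (84, np.uint8(132)), (93, np.uint8(133)), (102, np.uint8(132)), (111, np.uint8(134)), (120, np.uint8(135)), (129, np.uint8(134)), (138, np.uint8(135)), (147, np.uint8(135)), (156, np.uint8(135)), (165, np.uint8(135)), (174, np.uint8(136)), (183, np.uint8(136)), (192, np.uint8(136)), (201, np.uint8(137)), (210, np.uint8(165)), (219, np.uint8(167)), (228, np.uint8(163)), (237, np.uint8(163)), (246, np.uint8(163)), (255, np.uint8(164)), (264, np.uint8(163)), (273, np.uint8(163)), (282, np.uint8(163)), (291, np.uint8(162))]
```

The bottom face now spans v 78–205, which means a tilt of roughly 118–120°. I clamp, lift a little and shake along the axis.

```bash
echo '{"steps":[[0,0,0,0,0],[0,0,0,0,0],[0,0,-0.01,0,0],[-0.01,0,-0.01,0,0],[0.02,0,-0.01,0,0],[-0.01,0,-0.01,0,0],[0.02,0,-0.01,0,0],[-0.01,0,-0.01,0,0],[0.02,0,-0.01,0,0],[-0.01,0,-0.01,0,0],[0.02,0,-0.01,0,0],[0,0,-0.01,0,0]]}' | python3 jog.py 40
echo '{"steps":[[0,0,0.01,0,0],[0,0,-0.01,0,0],[-0.01,0,-0.01,0,0],[0.02,0,-0.01,0,0],[-0.01,0,-0.01,0,0],[0.02,0,-0.01,0,0],[0,0,-0.03,0,0],[0,0,-0.08,0,0],[0,0,-0.12,0,0],[0,0.02,-0.12,0,0],[0,0.02,-0.12,0,0],[0,0.02,-0.12,0,0]]}' | python3 jog.py 40
python3 chk.py
python3 - <<'E'
from h import *
import pickle
t=r.camera("top");s=r.camera("side");pickle.dump((t,s),open("c7.pkl","wb"))
E
```

```text
time: 44.65
ee_pos: [0.6076, -0.1037, 0.1927]
eef_rot: [-0.0, 1.0, 0.0, -0.001]
ft_force: [0.7, -0.8, -0.6]
width: 0.065
grip_force: 40.0
time: 45.85
ee_pos: [0.6093, -0.0821, 0.3113]
eef_rot: [-0.002, 1.0, 0.0, -0.001]
ft_force: [0.2, 0.6, -1.7]
width: 0.0648
grip_force: 40.0
tin top v 85 [(80, [34, 78]), (90, [41, 60]), (100, [64, 45]), (110, [105, 36]), (120, [168, 34]), (130, [250, 43]), (140, [343, 67])] [ 0.60909815 -0.08284389  0.31123669] [ 0.4 -0.5 -1.3]
[(30, np.uint8(159)), (39, np.uint8(143)), (48, np.uint8(153)), (57, np.uint8(156)), (66, np.uint8(154)), (75, np.uint8(156)), (84, np.uint8(153)), (93, np.uint8(138)), (102, np.uint8(140)), (111, np.uint8(140)), (120, np.uint8(141)), (129, np.uint8(141)), (138, np.uint8(141)), (147, np.uint8(142)), (156, np.uint8(141)), (165, np.uint8(142)), (174, np.uint8(143)), (183, np.uint8(143)), (192, np.uint8(185)), (201, np.uint8(185)), (210, np.uint8(182)), (219, np.uint8(182)), (228, np.uint8(182)), (237, np.uint8(183)), (246, np.uint8(183)), (255, np.uint8(183)), (264, np.uint8(183)), (273, np.uint8(182)), (282, np.uint8(182)), (291, np.uint8(182))]
```

```bash
echo '{"steps":[[0.03,0.05,0,0,0],[0.03,0.1,0,0,0],[0.03,0.15,0,0,0],[0.03,0.17,0,0,0],[0.03,0.17,0,0,0],[0.03,0.17,0,0,0],[0.03,0.17,0,0,0]]}' | python3 jog.py 40
python3 - <<'E'
from h import *
import pickle
f=[]
for i in range(18):
    c=r.camera("wrist" if i<17 else "side"); f.append(r.read_state()["ft_force"][2])
    if i==16: w=c
print("fz",np.mean(f),np.std(f)/18**.5)
pickle.dump((w,c,r.camera("top")),open("c8.pkl","wb"))
print("bin corners wrist",[np.round(proj(w,p)) for p in([.566,-.197,.163],[.566,-.011,.163],[.65,-.197,.142],[.65,-.011,.142])])
th=.65
fl=lambda x,y,z:[.6745+x*np.cos(th)-z*np.sin(th),-.104+y,.02+z*np.cos(th)+x*np.sin(th)]
print("floor",[np.round(proj(w,fl(*q))) for q in((-.0,-.09,.01),(-.0,.09,.01),(.057,-.09,.01),(.057,.09,.01))])
E
```

```text
time: 46.7
ee_pos: [0.5791, 0.0853, 0.3126]
eef_rot: [0.0, 1.0, -0.0, -0.0]
ft_force: [0.3, -1.0, -1.6]
width: 0.0649
grip_force: 40.0
fz -1.4382514855169526 0.11346600190154181
bin corners wrist [array([-69., 184.]), array([162., 184.]), array([-22., 266.]), array([178., 267.])]
floor [array([ 56., 238.]), array([202., 239.]), array([ 46., 285.]), array([199., 285.])]
```

Run:
```python
from h import *
import pickle
w,s,t=pickle.load(open("c8.pkl","rb"));_,s0,t0=pickle.load(open("c5.pkl","rb"))
def cmp(a,b,box,n):
    x,y,X,Y=box
    A,B=[cv2.GaussianBlur(cv2.cvtColor(i["img"][y:Y,x:X],cv2.COLOR_RGB2LAB),(3,3),0).astype(int) for i in(a,b)]
    # local detail: subtract wide blur so soft shadows cancel
    d=lambda q:q[...,0]-cv2.GaussianBlur(q[...,0].astype(np.float32),(0,0),5)
    D=abs(d(A)-d(B))>12
    k,l,st,ce=cv2.connectedComponentsWithStats(D.astype(np.uint8))
    for i in range(1,k):
        if st[i,4]>12:
            pts=np.argwhere(l==i)[:,::-1].astype(np.float32);print(n,st[i,4],(ce[i]+[x,y]).round(),[round(float(q),1) for q in cv2.minAreaRect(pts)[1]])
cmp(t,t0,(283,184,348,216),"top");cmp(s,s0,(265,165,350,245),"side")
g=cv2.cvtColor(w["img"],cv2.COLOR_RGB2GRAY)[190:285,0:200];L=cv2.HoughLinesP(cv2.Canny(g,40,100),1,np.pi/180,25,minLineLength=30,maxLineGap=4)
for q in L[:,0]: print("wrist line",q+[0,190,0,190],round(float(np.hypot(q[2]-q[0],q[3]-q[1]))))
```

```text
top 105 [296. 194.] [7.0, 34.6]
top 156 [300. 198.] [10.3, 41.1]
top 141 [308. 211.] [12.0, 25.0]
top 136 [332. 211.] [10.0, 31.0]
side 211 [337. 194.] [40.2, 11.8]
side 40 [277. 191.] [2.5, 17.2]
side 45 [273. 203.] [7.2, 6.7]
side 46 [342. 205.] [14.4, 3.4]
side 717 [308. 225.] [59.4, 27.6]
side 31 [339. 218.] [2.1, 17.0]
side 443 [282. 233.] [24.0, 33.0]
wrist line [113 196 169 196] 56
wrist line [ 35 278 143 278] 108
wrist line [ 24 196  72 196] 48
wrist line [164 200 166 251] 51
wrist line [131 223 164 223] 33
wrist line [181 224 187 257] 34
wrist line [  0 226  43 243] 46
wrist line [ 70 222 114 222] 44
wrist line [174 190 182 227] 38
```

The force average (-1.44 N against about -1.85 before) suggests the tin is empty; I'll confirm by looking into it once it is upright. I right it the same way: roof side edge first, then the reader block.

```bash
echo '{"steps":[[-0.012,-0.007,0,0.15,0],[-0.024,-0.014,0,0.3,0],[-0.036,-0.021,0,0.45,0],[-0.048,-0.028,0,0.6,0],[-0.06,-0.034,0,0.75,0],[-0.072,-0.04,0,0.9,0],[-0.084,-0.047,0,1.05,0],[-0.096,-0.054,0,1.2,0],[-0.108,-0.06,0.005,1.35,0],[-0.12,-0.068,0.01,1.5,0],[-0.135,-0.079,0.014,1.57,0],[-0.141,-0.079,0.014,1.57,0]]}' | python3 jog.py 40; echo '{"steps":[[0,0,0,0,0],[0,0,0.02,0,0],[0,0,0.03,0,0],[0,0,0.04,0,0],[0,0,0.045,0,0],[0,0,0.049,0,0],[0,0,0.049,0,0]]}' | python3 jog.py 6
python3 - <<'E'
from h import *
s=r.read_state();print(np.round(s["joint_positions"],2),totool(np.array([.72,.037,.262])-s["ee_pos"]))
E
```

```text
time: 48.85
ee_pos: [0.7205, 0.0071, 0.2975]
eef_rot: [0.707, 0.707, -0.001, -0.0]
ft_force: [0.3, -0.1, -1.8]
width: 0.065
grip_force: 40.0
time: 49.55
ee_pos: [0.7205, 0.0099, 0.251]
eef_rot: [0.705, 0.709, 0.001, 0.0]
ft_force: [1.3, 2.6, 1.8]
width: 0.0661
grip_force: 6.0
[-0.48  0.61  0.67  1.18 -0.37  1.46  0.14] [ 0.02715452 -0.00035239 -0.01100389]
```

```bash
echo '{"steps":[[0,0,-0.012,0,0],[0.015,0,-0.012,0,0],[0.029,0,-0.012,0,0],[0.029,0,-0.012,0,0],[0.029,0,0,0,0],[0.029,0,0.008,0,0],[0.029,0,0.016,0,0],[0.029,0,0.024,0,0],[0.03,0,0.032,0,0],[0.031,0,0.04,0,0],[0.032,0,0.048,0,0],[0.034,0,0.056,0,0]]}' | python3 jog.py 5; echo '{"steps":[[0,0,0.008,0,0],[0,0,0.016,0,0],[0,0,0.024,0,0],[0,0,0.024,0,0]]}' | python3 jog.py 5
cat > tilt.py <<'E'
from h import *
c=r.camera("wrist");s=r.read_state();x=R.from_quat(s["eef_rot"]).as_matrix()[:,0];z=np.array([0,0,1.]);e=np.array(s["ee_pos"])-.006*z+.005*x
h=cv2.cvtColor(c["img"],cv2.COLOR_RGB2HSV)
for u in(270,284,298): print(u,[(v,h[v,u].tolist()) for v in range(60,320,1) if (abs(h[v,u].astype(int)-h[v-1,u])[1:].max()>12)])
for hp in (.06,.075,.09):
  for f in range(0,61,15):
    a=np.radians(f);ax=-np.sin(a)*x+np.cos(a)*z;la=-np.cos(a)*x-np.sin(a)*z;print(hp,f,"bot",round(proj(c,e-hp*ax-.033*la)[1]),round(proj(c,e-hp*ax+.033*la)[1]),"rim",round(proj(c,e+(.105-hp)*ax-.033*la)[1]))
E
python3 tilt.py
```

```text
time: 50.75
ee_pos: [0.7201, 0.0428, 0.1933]
eef_rot: [0.706, 0.708, 0.0, 0.0]
ft_force: [0.4, 1.2, 0.6]
width: 0.0661
grip_force: 5.0
time: 51.15
ee_pos: [0.7193, 0.0428, 0.1681]
eef_rot: [0.706, 0.708, -0.001, -0.001]
ft_force: [-0.3, 2.0, -3.4]
width: 0.066
grip_force: 5.0
270 [(108, [12, 139, 127]), (109, [12, 141, 148]), (145, [9, 51, 156]), (146, [105, 7, 152]), (165, [99, 13, 192]), (167, [100, 13, 177]), (169, [100, 11, 202]), (171, [103, 14, 163]), (172, [101, 12, 177]), (173, [101, 11, 194]), (175, [103, 14, 160]), (263, [98, 17, 170]), (264, [99, 14, 187]), (274, [104, 20, 140]), (275, [101, 19, 106]), (283, [97, 17, 132]), (284, [99, 16, 155]), (294, [99, 19, 137]), (295, [101, 19, 105])]
284 [(100, [12, 141, 127]), (101, [12, 143, 146]), (143, [11, 86, 161]), (144, [9, 22, 150]), (163, [99, 14, 178]), (164, [102, 12, 208]), (166, [99, 15, 172]), (168, [102, 12, 211]), (169, [100, 12, 196]), (170, [99, 15, 165]), (171, [100, 12, 199]), (172, [100, 11, 215]), (173, [97, 12, 189]), (174, [99, 16, 160]), (262, [99, 15, 174]), (263, [101, 15, 190]), (273, [104, 20, 140]), (27
[... 263 characters left out ...]
3, 180]), (169, [99, 13, 194]), (171, [102, 15, 168]), (172, [102, 14, 182]), (173, [99, 13, 204]), (175, [102, 15, 166]), (263, [101, 16, 180]), (274, [101, 21, 136]), (275, [103, 22, 104]), (276, [99, 19, 136]), (277, [103, 19, 160]), (294, [101, 20, 137]), (295, [100, 23, 102])]
0.06 0 bot 177 281 rim 255
0.06 15 bot 155 252 rim 305
0.06 30 bot 136 224 rim 353
0.06 45 bot 124 198 rim 392
0.06 60 bot 121 173 rim 417
0.075 0 bot 172 270 rim 236
0.075 15 bot 144 238 rim 270
0.075 30 bot 119 206 rim 307
0.075 45 bot 98 176 rim 341
0.075 60 bot 86 148 rim 368
0.09 0 bot 167 260 rim 221
0.09 15 bot 134 224 rim 242
0.09 30 bot 103 190 rim 267
0.09 45 bot 74 156 rim 295
0.09 60 bot 52 124 rim 322
```

The lowering righted the tin to about 15° (foot edge v=144, rim v≈263), and the visible part inside is all grey. That is within the self-righting range. I carry it to the reader, turn the label to the window and set it down.

```bash
echo '{"steps":[[0,0,0,0,0],[0.01,0,-0.03,0,0],[0.01,0,-0.08,0,0],[0.01,0,-0.13,0,0],[0.02,-0.01,-0.13,-0.15,0],[0.055,-0.04,-0.13,-0.3,0],[0.09,-0.07,-0.13,-0.45,0],[0.12,-0.1,-0.13,-0.6,0],[0.15,-0.13,-0.13,-0.75,0],[0.18,-0.16,-0.13,-0.9,0],[0.21,-0.19,-0.13,-1.05,0],[0.24,-0.22,-0.13,-1.2,0]]}' | python3 jog.py 25
python3 - <<'E'
from h import *
s=r.read_state();M=R.from_quat(s["eef_rot"]).as_matrix();y=np.arctan2(M[1,0],M[0,0]);print(s["ee_pos"],y,"turn",y-3.17,y+2*np.pi-3.17,s["joint_positions"].round(2) if hasattr(s["joint_positions"],"round") else s["joint_positions"],totool(np.array([.472+.005,.327,.115])-s["ee_pos"]))
E
```

```text
time: 52.4
ee_pos: [0.4984, 0.2824, 0.3007]
eef_rot: [0.18, 0.984, 0.0, 0.001]
ft_force: [1.0, 0.9, -1.5]
width: 0.066
grip_force: 25.0
[0.49839327 0.28237957 0.30070455] 2.7788925840169716 turn -0.39110741598302834 5.892077891196559 [-0.94  0.19  0.4   1.54 -0.07  1.43  0.67] [0.03606667 0.03391752 0.18569769]
```

```bash
echo '{"steps":[[0.018,0.017,0.02,-0.15,0],[0.036,0.034,0.06,-0.3,0],[0.036,0.034,0.11,-0.43,0],[0.036,0.034,0.15,-0.43,0],[0.036,0.034,0.18,-0.43,0],[0.036,0.034,0.186,-0.43,0],[0.036,0.034,0.186,-0.43,0]]}' | python3 jog.py 25
for i in 1 2 3 4 5 6; do echo '{"steps":[[0,0,0.003,0,0],[0,0,0.006,0,0],[0,0,0.006,0,0]]}' | python3 jog.py 4 | egrep 'ee_pos|ft_'; done
```

```text
time: 53.1
ee_pos: [0.4782, 0.3262, 0.1141]
eef_rot: [-0.031, 1.0, -0.0, -0.0]
ft_force: [0.0, -0.0, -0.7]
width: 0.0659
grip_force: 25.0
ee_pos: [0.4783, 0.327, 0.1087]
ft_force: [0.2, -0.5, -1.3]
ee_pos: [0.4777, 0.3266, 0.1014]
ft_force: [-0.2, 0.2, -2.2]
ee_pos: [0.4776, 0.3265, 0.0953]
ft_force: [-0.4, 0.6, -2.0]
ee_pos: [0.4776, 0.3266, 0.0893]
ft_force: [0.9, -0.2, -1.6]
ee_pos: [0.4782, 0.3269, 0.0841]
ft_force: [0.8, 0.4, 2.0]
ee_pos: [0.4781, 0.3269, 0.0781]
ft_force: [0.2, -0.8, 2.5]
```

```bash
echo '{"steps":[[0,0,0,0,0.067],[0,0,0,0,0.068],[0,0,0,0,0.07],[0,0,0,0,0.087],[0,0,0,0,0.087],[0,0,0,0,0.087],[0,0,-0.05,0,0.087],[0,0,-0.1,0,0.087],[-0.04,0,-0.15,0,0.087],[-0.08,0,-0.19,0,0.087],[-0.08,0,-0.19,0,0.087],[-0.08,0,-0.19,0,0.087]]}' | python3 jog.py 20
cat >> h.py <<'E'
def lab(c,u,v,R0,zr):
    hs=cv2.cvtColor(c["img"],cv2.COLOR_RGB2HSV); w=((hs[...,1]<30)&(hs[...,2]>225)).astype(np.uint8)
    m=np.zeros_like(w);cv2.circle(m,(int(u+.5),int(v+.5)),int(R0*1.15),1,-1);cv2.circle(m,(int(u+.5),int(v+.5)),int(R0*.7),0,-1)
    k,l,st,ce=cv2.connectedComponentsWithStats(w&m); i=1+np.argmax(st[1:,4]); p=onz(c,u,v,zr);q=onz(c,*ce[i],zr); return st[i,4],float(np.arctan2(*(q-p)[[1,0]])),float(np.linalg.norm(q-p))
def beech(c,u,v,R0):
    h=cv2.cvtColor(c["img"],cv2.COLOR_RGB2HSV).astype(int); m=np.zeros(h.shape[:2],np.uint8);cv2.circle(m,(int(u),int(v)),int(R0*.85),1,-1); return int(((abs(h[...,0]-24)<10)&(h[...,1]>35)&(m>0)).sum())
E
cat > look.py <<'E'
from h import *
import sys
g=eval(sys.argv[1]);z=float(sys.argv[2]);c=r.camera("wrist");t=tin(c,g,z);print(t);print("TCP",r.read_state()["ee_pos"].round(4) if hasattr(r.read_state()["ee_pos"],"round") else r.read_state()["ee_pos"])
print("label n,yaw,r",lab(c,*t["px"],t["R0"],z),"beech px",beech(c,*t["px"],t["R0"]))
ex=np.array([np.cos(.542),np.sin(.542)]);d=t["xy"]-[.538,.285];print("reader xy",d@ex,d@[-ex[1],ex[0]])
import pickle;pickle.dump(c,open("last.pkl","wb"))
E
python3 look.py '(.473,.327)' .109
python3 - <<'E'
from h import *
import pickle
c=pickle.load(open("c2.pkl","rb"));print("ref c2",lab(c,283,109,40,.105),beech(c,283,109,40))
c=pickle.load(open("c5.pkl","rb"))[0];print("ref c5",lab(c,267,87,43,.109),beech(c,267,87,43))
E
```

```text
time: 56.1
ee_pos: [0.5602, 0.3313, 0.27]
eef_rot: [-0.03, 1.0, 0.001, 0.002]
ft_force: [0.4, 0.2, -0.5]
width: 0.0868
grip_force: 0.0
{'px': (283.2, 52.5), 'r': 42.1, 'R0': np.float64(42.8), 'xy': array([0.4492, 0.324 ]), 'n': 335, 'yaw': 0.542}
TCP [0.5583 0.3315 0.2679]
label n,yaw,r (np.int32(421), 0.4925904916977279, 0.031069089264174895) beech px 0
reader xy -0.0559549032804297 0.07921798279985276
ref c2 (np.int32(424), 0.5139321569228766, 0.028836731651508584) 1048
ref c5 (np.int32(490), -2.1461515319878384, 0.029855029261207203) 1769
```

The tin is empty (0 beech pixels against 1048 before) and its label yaw is about 0.51 against 0.542. But it stands at reader x=-56 mm, so I'll nudge it to the -35 row.

Run:
```python
from h import *
s=r.read_state();e=np.array(s["ee_pos"]);ex=np.array([np.cos(.542),np.sin(.542),0])
print(totool(np.array([.4492,.324,.079])-e),totool(.021*ex))
c=r.camera("side");
for p in([.4492,.324,.109],[.4492,.324,.004],[.473,.327,.109]): print(np.round(proj(c,p)))
h=cv2.cvtColor(c["img"],cv2.COLOR_RGB2HSV)
w=((h[...,1]<60)&(h[...,2]>190)).astype(np.uint8)[120:230,130:240];k,l,st,ce=cv2.connectedComponentsWithStats(w);print([(st[i].tolist(),(ce[i]+[130,120]).round().tolist()) for i in range(1,k) if st[i,4]>8])
```

```text
[ 0.10955468 -0.00081569  0.18880705] [-1.86192187e-02  9.71207425e-03  1.75923620e-05]
[168. 178.]
[174. 202.]
[174. 174.]
[([78, 0, 11, 12, 72], [212.0, 124.0]), ([69, 17, 10, 10, 67], [203.0, 142.0]), ([25, 29, 8, 8, 38], [159.0, 153.0]), ([37, 32, 73, 19, 475], [205.0, 160.0]), ([38, 50, 11, 5, 35], [173.0, 172.0]), ([96, 102, 13, 6, 40], [231.0, 224.0])]
```

```bash
echo '{"steps":[[0.05,0,0,0,0.087],[0.09,0,0.02,0,0.087],[0.1095,0,0.05,0,0.087],[0.1095,0,0.1,0,0.087],[0.1095,0,0.14,0,0.087],[0.1095,0,0.175,0,0.087],[0.1095,0,0.189,0,0.087],[0.1095,0,0.189,0,0.087],[0.1095,0,0.189,0,0],[0.1095,0,0.189,0,0],[0.1095,0,0.189,0,0],[0.1095,0,0.189,0,0]]}' | python3 jog.py 20; echo '{"steps":[[0,0,0,0,0],[0,0,-0.006,0,0],[-0.01,0.005,-0.006,-0.03,0],[-0.0185,0.0095,-0.006,-0.03,0],[-0.0185,0.0095,-0.006,-0.03,0],[-0.0185,0.0095,0.0005,-0.03,0],[-0.0185,0.0095,0.0005,-0.03,0],[-0.0185,0.0095,0,-0.03,0.07],[-0.0185,0.0095,0,-0.03,0.087],[-0.0185,0.0095,0,-0.03,0.087],[-0.0185,0.0095,0,-0.03,0.087]]}' | python3 jog.py 20; echo '{"steps":[[0,0,-0.05,0,0.087],[0,0,-0.1,0,0.087],[-0.03,0,-0.14,0,0.087],[-0.06,0,-0.18,0,0.087],[-0.075,0,-0.19,0,0.087],[-0.075,0,-0.19,0,0.087],[-0.075,0,-0.19,0,0.087]]}' | python3 jog.py; python3 look.py '(.467,.335)' .109
```

```text
time: 57.4
ee_pos: [0.449, 0.3254, 0.08]
eef_rot: [-0.031, 1.0, 0.001, 0.001]
ft_force: [-1.3, -0.8, 4.4]
width: 0.0656
grip_force: 20.0
time: 58.5
ee_pos: [0.4661, 0.3354, 0.0787]
eef_rot: [-0.046, 0.999, -0.0, -0.0]
ft_force: [0.2, -0.1, -0.7]
width: 0.0839
grip_force: 0.0
time: 59.2
ee_pos: [0.5403, 0.3423, 0.2677]
eef_rot: [-0.046, 0.999, -0.0, -0.001]
ft_force: [-0.0, -0.6, 0.1]
width: 0.0871
grip_force: 0.0
{'px': (287.2, 107.2), 'r': 44.7, 'R0': np.float64(42.4), 'xy': array([0.4678, 0.3376]), 'n': 677, 'yaw': 0.678}
TCP [0.5398 0.3424 0.2673]
label n,yaw,r (np.int32(546), 0.4534134435375195, 0.030508442021767335) beech px 0
reader xy -0.03300511439738579 0.0812739959865115
```

```bash
cat >> h.py <<'E'
def ring(c,xy,zr,rad=.0315):
    h=cv2.cvtColor(c["img"],cv2.COLOR_RGB2HSV); a=np.radians(np.arange(0,360,3)); P=[proj(c,[xy[0]+rad*np.cos(q),xy[1]+rad*np.sin(q),zr]) for q in a]
    S=np.array([h[int(round(v)),int(round(u))] for u,v in P]).astype(int); ok=(S[:,1]<25)&(S[:,2]>232); z=np.exp(1j*a[ok]).mean() if ok.any() else 0
    return "ring yaw",round(float(np.angle(z)),3),"deg set",np.arange(0,360,3)[ok].tolist()
E
python3 - <<'E'
from h import *
import pickle
c=pickle.load(open("last.pkl","rb"))
for xy in((.4665,.3357),(.4678,.3376),(.468,.336)): print(xy,ring(c,xy,.109),ring(c,xy,.109,.033))
print("ref",ring(pickle.load(open("c2.pkl","rb")),(.4258,-.2304),.105))
E
```

```text
(0.4665, 0.3357) ('ring yaw', 0.445, 'deg set', [0, 3, 6, 9, 12, 15, 18, 21, 24, 27, 30, 33, 36, 39, 42, 45, 48, 51, 54, 57, 354, 357]) ('ring yaw', 0.445, 'deg set', [0, 3, 6, 9, 12, 15, 18, 21, 24, 27, 30, 33, 36, 39, 42, 45, 48, 51, 54, 57, 354, 357])
(0.4678, 0.3376) ('ring yaw', 0.445, 'deg set', [0, 3, 6, 9, 12, 15, 18, 21, 24, 27, 30, 33, 36, 39, 42, 45, 48, 51, 54, 57, 60, 351, 354, 357]) ('ring yaw', 0.419, 'deg set', [0, 3, 6, 9, 12, 15, 18, 21, 24, 27, 30, 33, 36, 39, 42, 45, 48, 51, 54, 57, 351, 354, 357])
(0.468, 0.336) ('ring yaw', 0.471, 'deg set', [0, 3, 6, 9, 12, 15, 18, 21, 24, 27, 30, 33, 36, 39, 42, 45, 48, 51, 54, 57, 60, 354, 357]) ('ring yaw', 0.471, 'deg set', [0, 3, 6, 9, 12, 15, 18, 21, 24, 27, 30, 33, 36, 39, 42, 45, 48, 51, 54, 57, 60, 354, 357])
ref ('ring yaw', 0.524, 'deg set', [0, 3, 6, 9, 12, 15, 18, 21, 24, 27, 30, 33, 36, 39, 42, 45, 48, 51, 54, 57, 60, 63, 66, 354, 357])
```

The label yaw is about 0.45, 5° short of square, so I regrip in place and turn it by 0.09.

```bash
echo '{"steps":[[0.03,0,0.01,0,0.087],[0.06,0,0.05,0,0.087],[0.074,0.001,0.1,0,0.087],[0.074,0.001,0.14,0,0.087],[0.074,0.001,0.175,0,0.087],[0.074,0.001,0.19,0,0.087],[0.074,0.001,0.19,0,0],[0.074,0.001,0.19,0,0],[0.074,0.001,0.19,0,0],[0.074,0.001,0.19,0,0],[0.074,0.001,0.19,0,0],[0.074,0.001,0.186,0,0]]}' | python3 jog.py 20; echo '{"steps":[[0,0,0,-0.09,0],[0,0,0,-0.09,0],[0,0,0.0045,-0.09,0],[0,0,0.0045,-0.09,0],[0,0,0.004,-0.09,0.07],[0,0,0.004,-0.09,0.087],[0,0,0.004,-0.09,0.087],[0,0,0.004,-0.09,0.087],[0,0,-0.05,-0.09,0.087],[0,0,-0.1,-0.09,0.087],[-0.04,0,-0.15,-0.09,0.087],[-0.075,0,-0.186,-0.09,0.087]]}' | python3 jog.py;echo '{"steps":[[0,0,0,0,0.087],[0,0,0,0,0.087],[0,0,0,0,0.087]]}' | python3 jog.py; python3 look.py '(.467,.336)' .109
python3 - <<'E'
from h import *
import pickle
c=pickle.load(open("last.pkl","rb"))
for xy in((.4665,.3357),(.468,.3365)): print(ring(c,xy,.109))
t=r.camera("top");print(tin(t,(.457,.008)),r.read_state()["joint_positions"][6])
E
```

```text
time: 60.45
ee_pos: [0.4674, 0.3368, 0.0835]
eef_rot: [-0.046, 0.999, 0.0, 0.0]
ft_force: [-0.8, -0.1, -0.5]
width: 0.066
grip_force: 20.0
time: 61.65
ee_pos: [0.5304, 0.3431, 0.259]
eef_rot: [-0.092, 0.996, 0.001, 0.001]
ft_force: [1.1, 0.5, -0.2]
width: 0.0867
grip_force: 0.0
time: 61.95
ee_pos: [0.5292, 0.3424, 0.2545]
eef_rot: [-0.091, 0.996, -0.0, -0.001]
ft_force: [-0.2, 0.8, 0.6]
width: 0.0868
grip_force: 0.0
{'px': (293.8, 123.2), 'r': 41.4, 'R0': np.float64(43.8), 'xy': array([0.4674, 0.3381]), 'n': 806, 'yaw': 0.899}
TCP [0.529  0.3424 0.2545]
label n,yaw,r (np.int32(561), 0.5686031863297512, 0.03001650462295434) beech px 0
reader xy -0.033089860685445206 0.08190867548567636
('ring yaw', 0.602, 'deg set', [3, 6, 9, 12, 15, 18, 21, 24, 27, 30, 33, 36, 39, 42, 45, 48, 51, 54, 57, 60, 63, 66])
('ring yaw', 0.602, 'deg set', [0, 3, 6, 9, 12, 15, 18, 21, 24, 27, 30, 33, 36, 39, 42, 45, 48, 51, 54, 57, 60, 63, 66, 69])
{'px': (279.2, 251.8), 'r': 11.1, 'R0': np.float64(10.7), 'xy': array([0.4565, 0.0093]), 'n': 6, 'yaw': 1.543} 1.1884998546452858
```

Label within about 0.04 of square, tin standing in the row. Next I shut the bin: back to the handle, grip it and push it along its arc.

```bash
echo '{"steps":[[0,0,-0.045,0.15,0.087],[0.007,-0.04,-0.045,0.3,0.087],[0.014,-0.08,-0.045,0.45,0.06],[0.021,-0.12,-0.045,0.6,0.03],[0.029,-0.16,-0.045,0.75,0.025],[0.037,-0.2,-0.045,0.9,0.025],[0.044,-0.24,-0.045,1.05,0.025],[0.051,-0.28,-0.045,1.2,0.025],[0.058,-0.32,-0.045,1.35,0.025],[0.066,-0.36,-0.045,1.5,0.025],[0.073,-0.4,-0.045,1.65,0.025],[0.081,-0.439,-0.045,1.754,0.025]]}' | python3 jog.py 8; echo '{"steps":[[0,0,0,0,0.025],[0,0,0,0,0.025]]}' | python3 jog.py
python3 - <<'E'
from h import *
s=r.read_state();print(s["ee_pos"],s["eef_rot"],s["width"],totool(np.array([.5295,-.104,.135])-s["ee_pos"]))
c=r.camera("wrist");t=r.camera("top");print("pred bar ends wrist",[np.round(proj(c,[.5295,y,.128])) for y in(-.044,-.09)])
h=cv2.cvtColor(c["img"],cv2.COLOR_RGB2HSV);w=((h[...,1]<30)&(h[...,2]>150)).astype(np.uint8);w[260:]=0
k,l,st,ce=cv2.connectedComponentsWithStats(w);print([(st[i].tolist(),ce[i].round().tolist()) for i in range(1,k) if st[i,4]>100])
b=[np.round(proj(c,p)) for p in([.6,-.01,.1],[.6,-.2,.1])];print(b)
E
```

```text
time: 63.25
ee_pos: [0.5294, -0.1051, 0.3004]
eef_rot: [0.709, 0.705, 0.0, -0.001]
ft_force: [1.3, -0.6, -0.7]
width: 0.0257
grip_force: 0.0
time: 63.45
ee_pos: [0.5296, -0.1042, 0.3004]
eef_rot: [0.708, 0.706, -0.0, -0.001]
ft_force: [0.9, 1.4, 0.4]
width: 0.0251
grip_force: 0.0
[ 0.52958387 -0.10424716  0.30037849] [ 7.07744732e-01  7.06467994e-01 -1.44982564e-04 -5.88781014e-04] 0.025099726323464352 [1.43369166e-04 8.73910465e-05 1.65378610e-01]
pred bar ends wrist [array([285., 122.]), array([285., 177.])]
[([158, 9, 80, 88, 1175], [201.0, 44.0]), ([279, 115, 56, 145, 2465], [292.0, 183.0])]
[array([366.,  79.]), array([354., 276.])]
```

```bash
echo '{"steps":[[0,0,0.05,0,0.025],[0,0,0.1,0,0.025],[0,0,0.14,0,0.025],[0,0,0.16,0,0.025],[0,0,0.1655,0,0.025],[0,0,0.1655,0,0.025],[0,0,0.1655,0,0],[0,0,0.1655,0,0],[0,0,0.1655,0,0],[0,0,0.1655,0,0]]}' | python3 jog.py 8; echo '{"steps":[[0,0.006,-0.007,0,0],[0,0.012,-0.014,0,0],[0,0.018,-0.0205,0,0],[0,0.025,-0.0265,0,0],[0,0.0315,-0.0325,0,0],[0,0.0385,-0.038,0,0],[0,0.046,-0.0435,0,0],[0,0.053,-0.048,0,0],[0,0.061,-0.0525,0,0],[0,0.0695,-0.0565,0,0],[0,0.078,-0.06,0,0],[0,0.087,-0.063,0,0]]}' | python3 jog.py 8;  echo '{"steps":[[0,0.005,-0.002,0,0],[0,0.009,-0.003,0,0],[0,0.012,-0.004,0,0],[0,0.014,-0.004,0,0],[0,0.014,-0.004,0,0]]}' | python3 jog.py 8
```

```text
time: 64.55
ee_pos: [0.5297, -0.1039, 0.1364]
eef_rot: [0.707, 0.707, 0.0, -0.001]
ft_force: [-7.1, 1.4, 7.6]
width: 0.0103
grip_force: 8.0
time: 65.75
ee_pos: [0.6181, -0.1043, 0.1994]
eef_rot: [0.707, 0.707, 0.0, 0.0]
ft_force: [-3.4, -0.4, 6.3]
width: 0.0104
grip_force: 8.0
time: 66.25
ee_pos: [0.6285, -0.1044, 0.2013]
eef_rot: [0.708, 0.706, -0.002, -0.003]
ft_force: [-15.2, 0.8, 4.9]
width: 0.0179
grip_force: 8.0
```

```bash
echo '{"steps":[[0,0,0,0,0.03],[0,0,0,0,0.036],[0,-0.006,0,0,0.04],[0,-0.006,0,0,0.04],[0,-0.006,-0.03,0,0.04],[0,-0.006,-0.08,0,0.04],[0,-0.006,-0.1,0,0.04],[0,-0.006,-0.1,0,0.04]]}' | python3 jog.py 8
python3 - <<'E'
from h import *
c=r.camera("wrist");s=r.read_state();print(s["ee_pos"],[np.round(proj(c,[.6247,y,.194]),1) for y in(-.05,-.1,-.12)])
h=cv2.cvtColor(c["img"],cv2.COLOR_RGB2HSV)
for v in(150,180,210,240): 
    x=[u for u in range(250,330) if h[v,u,1]<30 and h[v,u,2]>120]; print(v,x[0] if x else None,x[-1] if x else None)
t=r.camera("top");print("tin1",tin(t,(.457,.008)));print(totool(np.array([.52,.009,.28])-s["ee_pos"]))
E
```

```text
time: 67.05
ee_pos: [0.6265, -0.1045, 0.3063]
eef_rot: [0.707, 0.707, 0.002, 0.002]
ft_force: [0.6, -0.6, 0.2]
width: 0.04
grip_force: 0.0
[ 0.62584269 -0.10418989  0.30394897] [array([281.1, 137.5]), array([281.4, 208.2]), array([281.5, 234.3])]
150 274 288
180 274 329
210 274 288
240 274 288
tin1 {'px': (278.5, 250.8), 'r': 10.0, 'R0': np.float64(10.7), 'xy': array([0.4597, 0.0113]), 'n': 96, 'yaw': -1.795}
[ 0.11310058 -0.10594349  0.02392524]
```

The bar is back exactly at its shut position (u=281). On to tin1.

```bash
echo '{"steps":[[0.01,-0.05,0,0,0.087],[0.02,-0.1,0.01,0,0.087],[0.03,-0.15,0.02,0,0.087],[0.039,-0.169,0.024,0,0.087],[0.039,-0.169,0.024,0,0.087],[0.039,-0.169,0.024,0,0.087],[0.039,-0.169,0.024,0,0.087]]}' | python3 jog.py; python3 look.py '(.457,.008)' .105
python3 - <<'E'
from h import *
import pickle
c=pickle.load(open("last.pkl","rb"))
for d in((.457,.008),(.4576,.0085)): print(ring(c,d,.105))
E
```

```text
time: 67.85
ee_pos: [0.4567, -0.065, 0.2782]
eef_rot: [0.708, 0.707, -0.0, 0.0]
ft_force: [0.1, 0.2, 0.8]
width: 0.084
grip_force: 0.0
{'px': (287.5, 102.8), 'r': 43.5, 'R0': np.float64(40.5), 'xy': array([0.459 , 0.0101]), 'n': 487, 'yaw': 1.142}
TCP [ 0.4568 -0.0652  0.2783]
label n,yaw,r (np.int32(477), 1.1452846771752507, 0.02717093434216242) beech px 0
reader xy -0.20948488622949196 -0.19474879317062993
('ring yaw', 1.1, 'deg set', [30, 33, 36, 39, 42, 45, 48, 51, 54, 57, 60, 63, 66, 69, 72, 75, 78, 81, 84, 87, 90, 93, 96])
('ring yaw', 1.1, 'deg set', [30, 33, 36, 39, 42, 45, 48, 51, 54, 57, 60, 63, 66, 69, 72, 75, 78, 81, 84, 87, 90, 93, 96])
```

```bash
echo '{"steps":[[0.04,0.001,0,0,0.087],[0.0745,0.001,0.02,0,0.087],[0.0745,0.001,0.07,0,0.087],[0.0745,0.001,0.12,0,0.087],[0.0745,0.001,0.16,0,0.087],[0.0745,0.001,0.195,0,0.087],[0.0745,0.001,0.205,0,0.087],[0.0745,0.001,0.205,0,0],[0.0745,0.001,0.205,0,0],[0.0745,0.001,0.205,0,0],[0.0745,0.001,0.205,0,0],[0.0745,0.001,0.205,0,0]]}' | python3 jog.py 20; echo '{"steps":[[0,0,0,0,0],[0,0,-0.04,0,0],[0,0,-0.08,0,0],[0.04,0.02,-0.08,0.15,0],[0.08,0.04,-0.08,0.3,0],[0.12,0.06,-0.08,0.45,0],[0.16,0.075,-0.08,0.57,0],[0.198,0.086,-0.08,0.57,0],[0.198,0.086,-0.08,0.57,0],[0.198,0.086,-0.08,0.57,0]]}' | python3 jog.py 20
python3 - <<'E'
from h import *
s=r.read_state();print(totool(np.array([.544,.207,.078])-s["ee_pos"]),s["ee_pos"],s["width"])
E
```

```text
time: 69.1
ee_pos: [0.4583, 0.0098, 0.0749]
eef_rot: [0.707, 0.707, 0.001, 0.0]
ft_force: [-1.6, 0.0, 8.3]
width: 0.0662
grip_force: 20.0
time: 70.1
ee_pos: [0.5435, 0.2084, 0.1538]
eef_rot: [0.877, 0.48, 0.0, 0.0]
ft_force: [0.4, -1.4, -1.0]
width: 0.0669
grip_force: 20.0
[-0.00087654  0.00115622  0.075759  ] [0.54347543 0.20838112 0.15375849] 0.06692595756188038
```

```bash
echo '{"steps":[[0,0,0.03,0,0],[0,0,0.055,0,0],[0,0,0.07,0,0],[0,0,0.076,0,0],[0,0,0.076,0,0],[0,0,0.076,0,0.07],[0,0,0.075,0,0.087],[0,0,0.075,0,0.087],[0,0,0.075,0,0.087],[0,0,0.02,0,0.087],[0,0,-0.03,0,0.087],[-0.03,0,-0.08,0,0.087]]}' | python3 jog.py 20;echo '{"steps":[[-0.04,0,-0.03,0,0.087],[-0.04,0,-0.03,0,0.087],[-0.04,0,-0.03,0,0.087],[-0.04,0,-0.03,0,0.087]]}' | python3 jog.py;  python3 look.py '(.544,.207)' .109
python3 - <<'E'
from h import *
import pickle
c=pickle.load(open("last.pkl","rb"));print(ring(c,(.544,.207),.109))
t=r.camera("top");s=r.camera("side");pickle.dump((t,s),open("c9.pkl","wb"))
print("top full",tin(t,(.467,.337),.109),ring(t,(.467,.337),.109));print("bar top pred",[np.round(proj(t,[.6247,y,.194]),1) for y in(-.05,-.158)])
h=cv2.cvtColor(t["img"],cv2.COLOR_RGB2HSV);print([ [v for v in range(180,205) if h[v,u,1]<40 and h[v,u,2]>170] for u in(305,315,325)])
print("bar side pred",[np.round(proj(s,[.6247,y,.194]),1) for y in(-.05,-.158)])
E
```

```text
time: 71.3
ee_pos: [0.531, 0.1895, 0.2247]
eef_rot: [0.877, 0.481, 0.001, 0.0]
ft_force: [0.9, -0.1, 0.6]
width: 0.087
grip_force: 0.0
time: 71.7
ee_pos: [0.5086, 0.1545, 0.2517]
eef_rot: [0.877, 0.48, -0.0, -0.0]
ft_force: [0.4, -0.2, -0.3]
width: 0.0869
grip_force: 0.0
{'px': (286.5, 122.5), 'r': 44.9, 'R0': np.float64(44.3), 'xy': array([0.5429, 0.2059]), 'n': 762, 'yaw': 0.821}
TCP [0.5086 0.1545 0.2514]
label n,yaw,r (np.int32(576), 0.5053439112395559, 0.028943579416922282) beech px 0
reader xy -0.03660603942262527 -0.07029095160679788
('ring yaw', 0.642, 'deg set', [0, 3, 6, 9, 12, 15, 18, 21, 24, 27, 30, 33, 36, 39, 42, 45, 48, 51, 54, 57, 60, 63, 120, 132, 135, 138, 351, 354, 357])
top full {'px': (172.5, 251.5), 'r': 11.1, 'R0': np.float64(10.7), 'xy': array([0.4669, 0.3387]), 'n': 42, 'yaw': -0.818} ('ring yaw', -0.393, 'deg set', [0, 3, 6, 9, 12, 15, 18, 21, 24, 27, 30, 33, 36, 39, 42, 45, 48, 51, 54, 57, 60, 63, 252, 255, 258, 261, 264, 267, 270, 273, 276, 279, 282, 285, 288, 291, 294, 297, 300, 303, 306, 309, 312, 315, 318, 357])
bar top pred [array([297. , 194.3]), array([333.9, 193.2])]
[[182, 193, 194, 195], [181, 192, 193, 194, 195], [192, 193, 194, 195]]
bar side pred [array([292.5, 189.1]), array([321.5, 209.1])]
```

Run:
```python
from h import *
import pickle
t,s=pickle.load(open("c9.pkl","rb"))
for n,c in(("top",t),("side",s)):
    a=cv2.imread(f"pics/{n}0.png")[:,:,::-1];b=c["img"]
    H,G=[cv2.cvtColor(np.ascontiguousarray(i),cv2.COLOR_RGB2HSV).astype(int) for i in(a,b)]
    be=lambda h:(abs(h[...,0]-24)<9)&(h[...,1]>30)&(h[...,1]<125)&(h[...,2]>150)
    d=(be(G)&~be(H)).astype(np.uint8);k,l,st,ce=cv2.connectedComponentsWithStats(d);print(n,"new beech",[(int(st[i,4]),ce[i].round().tolist()) for i in range(1,k) if st[i,4]>9])
    ch=(abs(H[...,0]-G[...,0])>8)&(np.minimum(H[...,1],G[...,1])>60);k,l,st,ce=cv2.connectedComponentsWithStats(cv2.morphologyEx(ch.astype(np.uint8),cv2.MORPH_OPEN,np.ones((3,3))));print("changed hue",[(int(st[i,4]),ce[i].round().tolist()) for i in range(1,k) if st[i,4]>15])
print(r.read_state()["time"],r.read_state()["width"])
```

```text
top new beech [(10, [191.0, 276.0]), (10, [227.0, 414.0])]
changed hue [(220, [28.0, 323.0]), (38, [159.0, 389.0]), (109, [147.0, 404.0]), (61, [232.0, 397.0])]
side new beech [(40, [174.0, 22.0]), (735, [130.0, 48.0]), (176, [50.0, 56.0]), (60, [12.0, 59.0]), (148, [3.0, 259.0]), (11, [11.0, 285.0]), (56, [8.0, 315.0]), (50, [18.0, 317.0]), (10, [79.0, 310.0]), (10, [70.0, 312.0]), (37, [27.0, 317.0]), (39, [57.0, 341.0]), (11, [48.0, 346.0]), (10, [151.0, 363.0]), (10, [92.0, 408.0])]
changed hue [(32, [75.0, 53.0]), (16, [208.0, 58.0]), (18, [226.0, 130.0])]
71.85 0.08699342589165958
```

No stray dowels appear on the bench or the roof, the bin is shut, and both tins stand in the row. Handing in.

```bash
python3 -c "
from bench import r
print(r.close_job())"
```

```text
the job is handed in; nothing more can be done
None
```

I handed the job in at about 72 s: the wide bin was opened to its stop, filled with the three dowels and shut, and both empty tins stand upright on the reader's deck with labels within about 4° of square. I confirmed the dowels only indirectly: the poured tin was empty, none showed on the bench or roof, and the bin closed fully.

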